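Reload the demagnetiser sled through its slotted tunnel

ROBOT

A 6-joint arm with a two-finger parallel gripper is mounted at the origin on a cart in front of the work surface, level with it; the furniture and walls round the work are solid. World frame = base frame: x ahead of the robot, y to its left, z up, the work surface at z = 0. Lengths are in m, angles in degrees, forces in N, time in s.
With the tool pointing down it reaches from about 0.4 to 0.825 m from the base axis. Payload 7 kg.
Tool frame: the origin (TCP) lies midway between the tips of the shut fingers; the grasp point (between the pads) lies 19 mm behind it; z points along the fingers, y is the line along which they close (so a half turn about z gives the same grasp; the last joint's range is limited). The gripper opens to 88 mm and grips with 3 to 60 N. Pads are 19 mm wide; open, the fingers measure 130 mm over their backs; the gripper's body (78 mm by 193 mm) begins 47 mm behind the grasp point.
Start: joints at [-59.811, 20.546, 0.682, 0, -70.136, -16.507], TCP at [0.16, -0.656, 0.227] pointing down, gripper open.
Joint ranges: [-176.03, 176.03], [-82.01, 121.73], [-58.28, 71.71], [-173.87, 95.51], [-174.79, -0.11], [-173.66, 173.66]. Speed limits (degrees/s): [136.94, 136.94, 172.46, 180, 180, 180].

INTERFACE

Orientations are given as [roll, pitch, yaw] about the fixed x, y, z axes, in that order (R = Rz(yaw) Ry(pitch) Rx(roll)).
In Python, from plant import r gives the robot as it stands.
- The arm moves only by the tool carry_out, never from a script. Its argument "deltas" is a list of rows, each a list of 3 entries, a list of its own where there are three numbers: the opening, from 0 (shut) to 1 (fully open), then the shift along the tool's x, y, z in mm, then the turn, a rotation vector about the tool's x, y, z in rad. In form: [[gripper, [tx, ty, tz], [rx, ry, rz]], ...]. A call has 1 to 12 rows; each row is the pose to reach, as a shift and turn from the pose commanded when the call began, along the tool's axes at that moment; what a row does not reach only later rows make up. A row lasts 1/10 s, in which the tool goes at most 50 mm and 8.59 degrees, less where a joint would pass 70% of its speed; a pose out of reach is approached as far as the arm can. A call with a gripper value outside its range is refused whole. The fingers move at their own pace and stop on an object; "squeeze" is the grip in N (left out, the last holds). Time passes only in rows, so rows that repeat a pose let the fingers close. It gives the time, the measured TCP pose, the force, the opening and the grip force at its end, in the units of the state.
- r.get_state(): the state, without advancing time (a new reading comes with each control period).
- r.capture(name): name is "side" or "top"; returns (picture, depth): 400x640x3 uint8, red, green, blue; 400x640 float32, m along the optical axis (not along the pixel's ray), 0 where there is no reading.
- r.get_calibration(name): a dict with "fov_y" (degrees; the focal length in pixels is half the picture's height over the tangent of half this angle, whatever the lens; pixels are square), "cx", "cy" (the principal point, pixels), "distortion" ([k1, k2, p1, p2, k3] as OpenCV has them; the pictures are not rectified), "view" (4x4, takes a point from world to camera coordinates). Camera axes: x right, y down, z forward; pixel columns grow to the right and rows downward; lengths in m; the calibration is good to about 2 mm. A picture is of the moment at which its call begins. get_calibration takes no time and is no camera call.
- r.close_job(): hands the job in; it is judged then, once.
The state is a dict: "time_s": time; "joints": joint angles; "qd": joint speeds; "joint_torque": joint torques, N m; "tcp_pos": TCP position; "eef_rot": TCP orientation; "contact_force": force on the tool from outside, world axes, zero at the start; "moment": the same for the moment, N m; "gripper_width": finger opening in m; "gripper_force": force on a finger pad.
Only numpy, scipy, OpenCV 4.12 (cv2) and the standard library are available. Lean on these libraries where they do the work, as an engineer would, in place of code of your own. Each camera call takes 0.05 s, during which the arm holds its last target. There are 200 camera calls.

TASK

Reload the demagnetiser: move the red handle of the yellow sled out of its side notch, draw the sled along the slot until it is fully out of the tunnel, lay the finished coupon with green ends flat on the blue mat, and lay every plain steel dog-bone coupon flat in a compartment of its own. Then slide the sled back in on its base plate and shift the handle sideways to the end of the notch, as it stood before. Finally raise the flip-up display to about 60 degrees (50 to 70) from lying flat, so that it stays there, and leave the other things on the table where they are.

Things in the scene. Friction and masses are not known exactly. Their poses are not given: they have to be found in the camera images.
- station: Demagnetiser fixed to the table: base plate 335 x 188 x 8 mm (x -179 to 156), over its far half a blue-walled, white-roofed tunnel (x 0 to 156), open at both ends. Origin: middle of the tunnel mouth, underside of the plate; x runs into the tunnel, y left, z up. Inside 172 wide (y -86 to 86), roof from z 54 to 62. A grey riser on the roof (x 80 to 152, y -70 to 70, to z 88) carries the display.
- notch (a point): Where the sled's mast stands when home: roof top, x 40, y +16 in the station's frame (mm). The roof's L-shaped slot is 21 mm wide: from here the notch (x 29.5 to 50.5) runs sideways, y +26.5 to -26.5, into the entry lane.
- lane (a point): Mouth end of the slot's entry lane, roof top, x 0, y -16 in the station's frame (mm). The lane runs straight along x from the open mouth to the notch. In front of the mouth the base plate is an open apron where the sled is loaded.
- sled: Loose yellow sled, 0.4 kg, x -72 to 56, y -66 to 66 mm, origin on its underside, resting on the 8 mm plate; x into the tunnel. Floor 4 mm, walls 16 mm high. Three compartments side by side, each 92 mm long (x -40 to 52), 39 wide; walls cut away at x -14 to 26 for fingers. 12 mm mast at x -58 goes up through the slot. Starts home; fully out with the handle 115 mm before the mouth.
- handle (a point): Middle of the sled's red handle block on the mast, 28 (x) x 18 (y) x 36 (z) mm, pinched across its 18 mm; at x -58, y 0, z 82 in the sled's frame (mm). The block's underside is 10 mm above the tunnel roof.
- slot0 (a point): Middle of the floor of the right-hand compartment of the sled (y -42.5 mm, x +6, z +4 in the sled's frame); axes as the sled's.
- slot1 (a point): Middle of the floor of the middle compartment of the sled (y 0 mm, x +6, z +4 in the sled's frame); axes as the sled's.
- slot2 (a point): Middle of the floor of the left-hand compartment of the sled (y +42.5 mm, x +6, z +4 in the sled's frame); axes as the sled's.
- coupon_1: Flat steel dog-bone test coupon 84 x 28 x 8 mm, 0.1 kg, lying on the table; origin at the middle of its underside, x along its length. The waist is 12 mm wide over the middle 33 mm, where the fingers pinch it; both ends are 24 mm long and 28 mm wide. Plain steel all over, not yet demagnetised. Two or all three of these are present.
- coupon_2: Flat steel dog-bone test coupon 84 x 28 x 8 mm, 0.1 kg, lying on the table; origin at the middle of its underside, x along its length. The waist is 12 mm wide over the middle 33 mm, where the fingers pinch it; both ends are 24 mm long and 28 mm wide. Plain steel all over, not yet demagnetised. Two or all three of these are present.
- coupon_3: Flat steel dog-bone test coupon 84 x 28 x 8 mm, 0.1 kg, lying on the table; origin at the middle of its underside, x along its length. The waist is 12 mm wide over the middle 33 mm, where the fingers pinch it; both ends are 24 mm long and 28 mm wide. Plain steel all over, not yet demagnetised. Two or all three of these are present.
- finished: The finished coupon, same shape as the others (84 x 28 x 8 mm, origin at the middle of its underside, x along its length, 12 mm waist) but with green-painted ends; it starts in the right-hand compartment of the sled.
- mat: Blue mat 110 (x) x 76 (y) x 2 mm, fixed flat on the table; origin at the middle of its underside.
- display (a joint): Angle of the black flip-up display on the tunnel's roof (rad): 0 lying flat, growing as its near edge rises, up to 1.9; its stiff hinge stays where it is left (about 2.5 N at the tab). It starts between 0 and 0.1.
- display_tab (a point): Grip point in the display's orange tab, 26 mm wide (y), 8 thick, jutting 28 mm from the display's near edge; the point is 9 mm from the tab's tip, 90 mm from the hinge axis, 94 mm above the table when flat. Pinched across its width it turns between the fingers.
- display_hinge (a point): Point on the display's hinge axis in line with the tab; the axis runs along the station's y, at x 152, z 94 in the station's frame (mm).
- marker: Bystander: white and blue board marker, 133 mm long, near the table's front edge.
- dish: Bystander: flat yellow round dish, 63 mm across, 12 mm high.
- tin: Bystander: round grey tin, 62 mm across, 30 mm high.
- kapton: Bystander: orange tape roll, 67 mm across, 12 mm high.
- small_can: Bystander: small upright black can with a clear lid, 38 mm across, 52 mm high.

How it is judged:
By the outcome, as a careful person would: the job done as asked, in the order asked, and still so for the second after the job is handed in, with the robot touching nothing.
Of coupon_1, coupon_2, coupon_3 only 2 to 3 are there at a start; the rules pass over those that are not, and their reading is None.
At some moment in a run one of coupon_1, coupon_2, coupon_3 may be knocked a few centimetres aside while the robot is not near it.
Once in a run the grip may slacken for a moment while it holds something.
It also fails if it takes over 210 s, if anything falls off the work surface, if the arm or the gripper's body presses on something with over 40 N, if the wrist force passes 120 N, or if a joint passes its speed limit or range.

## Working session

There is one attempt and no reset: what is moved stays moved. The work goes in short steps, Python scripts to look and compute and a tool call to move; the robot and the scene stay as the last step left them, time stands still between calls to the robot, and variables do not carry over. Pictures are saved under pics/ and viewed, at most 14 in all, crops included, and the job is handed in when it is done.

Besides the shell and the picture viewer there is one more tool, called by a JSON object that holds its "api" and its "payload". carry_out: Moves the arm, as the interface text tells. Its arguments: {"type":"object","properties":{"deltas":{"type":"array"},"squeeze":{"type":"number"}},"required":["deltas"]}

```bash
mkdir -p pics; ls
cat > h.py <<'E'
import numpy as np,cv2
from plant import r
def K(n):
    c=r.get_calibration(n);f=200/np.tan(np.radians(c['fov_y'])/2)
    return np.array([[f,0,c['cx']],[0,f,c['cy']],[0,0,1]]),np.array(c['distortion'],float),np.array(c['view'])
def ray(n,uv,z):
    "pixels -> world points on plane z"
    k,d,V=K(n);p=cv2.undistortPoints(np.array(uv,float).reshape(-1,1,2),k,d).reshape(-1,2)
    R,t=V[:3,:3],V[:3,3];o=-R.T@t;D=np.c_[p,np.ones(len(p))]@R
    return o+D*((z-o[2])/D[:,2])[:,None]
def proj(n,P):
    k,d,V=K(n);return cv2.projectPoints(np.array(P,float).reshape(-1,1,3),cv2.Rodrigues(V[:3,:3])[0],V[:3,3],k,d)[0].reshape(-1,2)
def cap(n,f=None):
    a,d=r.capture(n)
    if f:cv2.imwrite('pics/'+f,a[:,:,::-1])
    return a,d
E
python3 - <<'E'
from h import *
for n in('top','side'):
    a,d=cap(n,n+'0.png');np.savez(n+'0.npz',a=a,d=d)
    k,dd,V=K(n);print(n,k[0,0],k[:2,2],dd,-V[:3,:3].T@V[:3,3],V[2,:3])
print(r.get_state())
E
```

```text
pics
top 497.253526582863 [319.09125481 199.00872255] [-0.02690242  0.          0.          0.          0.        ] [ 0.36529127 -0.03629869  1.31372267] [ 0.14009794  0.00705235 -0.99011254]
side 464.6968026603078 [320.52081256 190.12178588] [0.04356492 0.         0.         0.         0.        ] [0.2316844  0.93010916 0.70824995] [ 0.24767914 -0.80594259 -0.53769097]
{'time_s': 0.1, 'joints': array([-5.98096879e+01,  2.05874119e+01,  6.38955240e-01, -1.74919538e-02,
       -7.01351447e+01, -1.65079284e+01]), 'qd': array([-0.01349007, -0.0908076 ,  0.11110291,  0.01784293,  0.04894196,
        0.15404506]), 'joint_torque': array([-2.09174366e-03, -5.84163272e+01,  2.93752223e+01,  7.01570079e+00,
        1.01233352e-02, -4.93525954e-05]), 'tcp_pos': array([ 0.15954656, -0.65542703,  0.22571571]), 'eef_rot': array([ 1.79915172e+02, -7.99073150e-03, -1.66323566e+02]), 'contact_force': array([-0.65440691, -0.23848286,  0.46251711]), 'moment': array([-0.04170469, -0.02056827, -0.00083649]), 'gripper_force': 0.0, 'gripper_width': 0.0878232526526729}
```

View pics/top0.png

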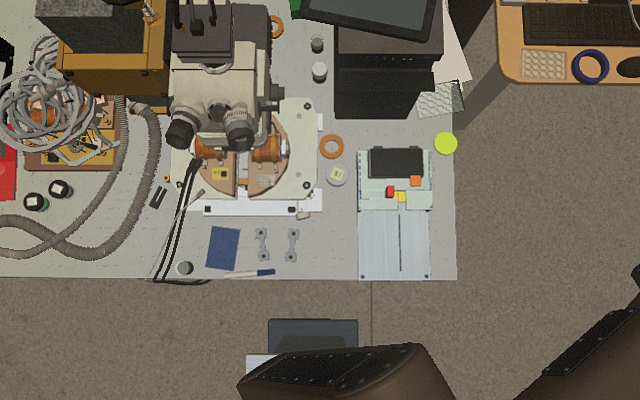

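View pics/side0.png

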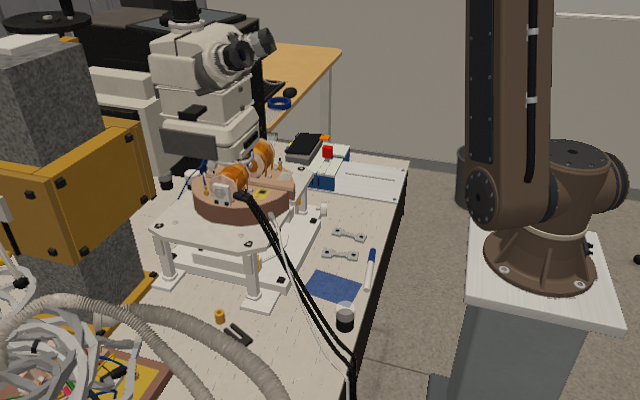

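The top view shows the station at right (apron about (357–432, 208–280)), with the red handle at (390,191) and the orange tab at (415,181). Two plain coupons lie at (262,245) and (291,245), and the mat is at (222,248). The side view shows the same two coupons and no third.

Run:
```python
from h import *
a=np.load('top0.npz')['a'];d=np.load('top0.npz')['d']
c=cv2.resize(a[140:290,190:460],None,fx=2.96,fy=2.96,interpolation=cv2.INTER_CUBIC);cv2.imwrite('pics/topc.png',c[:,:,::-1])
hsv=cv2.cvtColor(a,cv2.COLOR_RGB2HSV)
def blobs(name,lo,hi,z,roi,amin=15):
    m=cv2.inRange(hsv,lo,hi);M=np.zeros_like(m);x0,y0,x1,y1=roi;M[y0:y1,x0:x1]=m[y0:y1,x0:x1]
    for q in cv2.findContours(M,0,cv2.CHAIN_APPROX_NONE)[0]:
        if cv2.contourArea(q)<amin:continue
        (u,v),s,an=cv2.minAreaRect(q);mm=cv2.moments(q);u,v=mm['m10']/mm['m00'],mm['m01']/mm['m00']
        b=cv2.boxPoints(cv2.minAreaRect(q))
        print(name,np.round([u,v],1),'w',ray('top',[[u,v]],z)[0].round(4),'box',ray('top',b,z)[:,:2].round(3).tolist())
blobs('red',(0,150,120),(6,255,255),.108,(350,140,440,210))
blobs('orange',(7,150,150),(18,255,255),.098,(350,140,440,210))
blobs('mat',(105,80,50),(125,255,200),.002,(195,215,250,280),200)
blobs('coup',(80,15,90),(125,90,190),.008,(250,222,305,266))
# plate top mask
o=ray('top',[[357,280],[432,280],[357,208]],.008);print(o.round(3))
```

```text
red [389.8 190.7] w [ 0.5574 -0.2012  0.108 ] box [[0.569, -0.194], [0.569, -0.209], [0.544, -0.209], [0.544, -0.194]]
orange [415.  179.9] w [ 0.5866 -0.2655  0.098 ] box [[0.599, -0.253], [0.599, -0.278], [0.574, -0.278], [0.574, -0.253]]
mat [222.1 248.1] w [0.4189 0.2276 0.002 ] box [[0.372, 0.271], [0.478, 0.257], [0.467, 0.184], [0.361, 0.199]]
[[ 0.338 -0.127  0.008]
 [ 0.339 -0.321  0.008]
 [ 0.527 -0.127  0.008]]
```

View pics/topc.png

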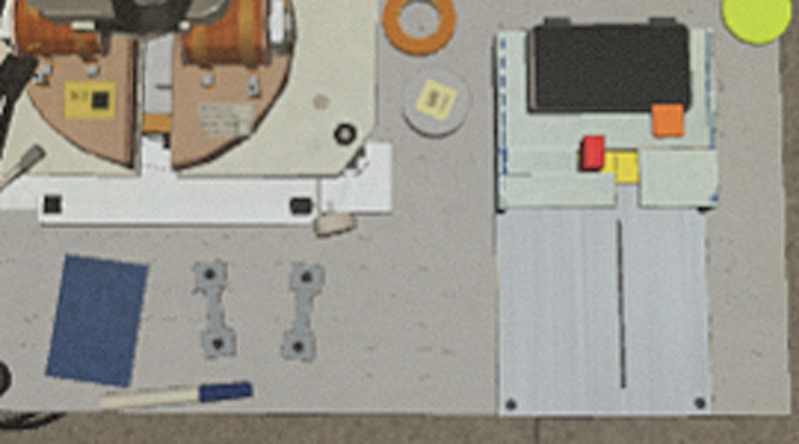

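The crop shows both coupons with their long axes roughly along world x, at crop (214,309) and (302,311). The lane mark runs from (619,220) to (624,388) at y=-16, and the handle is at (592,153).

```bash
cat >> h.py <<'E'
def coupons(a,roi=(245,222,320,268),z=.006,thr=22):
    x0,y0,x1,y1=roi;g=a[y0:y1,x0:x1].astype(float);bg=np.median(g.reshape(-1,3),0)
    m=(np.abs(cv2.GaussianBlur(g,(3,3),0)-bg).sum(2)>thr).astype(np.uint8)*255
    m=cv2.morphologyEx(m,cv2.MORPH_CLOSE,np.ones((3,3)))
    for q in cv2.findContours(m,0,cv2.CHAIN_APPROX_NONE)[0]:
        if cv2.contourArea(q)<60:continue
        b=cv2.boxPoints(cv2.minAreaRect(q))+[x0,y0];w=ray('top',b,z)[:,:2]
        e=[w[1]-w[0],w[2]-w[1]];L=[np.hypot(*v) for v in e];v=e[int(np.argmax(L))]
        an=np.degrees(np.arctan2(v[1],v[0]));an=(an+90)%180-90
        print('coupon',w.mean(0).round(4),'yaw',an.round(1),'size',np.round(L,4),'px',b.mean(0).round(1),cv2.contourArea(q))
E
python3 - <<'E'
from h import *
a=np.load('top0.npz')['a'];d=np.load('top0.npz')['d']
coupons(a)
# plate corners/screws & lane mark
def c2(p):return np.array(p,float)/2.96+[190,140]-.33
print('mark',ray('top',c2([[619,220],[624,388]]),.008)[:,:2].round(4))
print('screws',ray('top',c2([[511,405],[700,404]]),.008)[:,:2].round(4))
g=a.astype(float)
# edges by gradient of subpixel rows along apron
L=[];Rr=[]
for v in range(216,274,3):
    row=g[v-1:v+2].mean(0).sum(1);gr=np.gradient(row)
    u1=352+np.argmax(np.abs(gr[352:364]));u2=424+np.argmax(np.abs(gr[424:438]))
    L.append([u1,v]);Rr.append([u2,v])
for n,E in(('L',L),('R',Rr)):
    w=ray('top',E,.008);p=np.polyfit(w[:,0],w[:,1],1);print(n,p.round(4),'y at .4',np.polyval(p,.4).round(4),w[:,1].round(3))
F=[]
for u in range(364,426,4):
    col=g[:,u-1:u+2].mean(1).sum(1);gr=np.gradient(col);v=273+np.argmax(np.abs(gr[273:288]));F.append([u,v])
w=ray('top',F,.008);p=np.polyfit(w[:,1],w[:,0],1);print('front',p.round(4),np.polyval(p,-.217).round(4))
# heights
k,dd,V=K('top')
for n,(u,v) in dict(roof=(372,202),handle=(390,190),apron=(380,240),coup=(262,237),tbl=(330,245),eyeL=(180,135),eyeR=(238,130),cab=(185,180),stage=(260,205),disp=(395,165),tab=(415,180)).items():
    z=d[v,u];p=cv2.undistortPoints(np.array([[[u,v]]],float),k,dd)[0,0];P=V[:3,:3].T@(np.array([p[0]*z,p[1]*z,z])-V[:3,3]);print(n,P.round(3))
E
```

```text
coupon [0.4282 0.0443] yaw -6.0 size [0.0886 0.033 ] px [291.6 245. ] 304.5
coupon [0.4301 0.1237] yaw 6.4 size [0.0365 0.0891] px [261.4 244.1] 306.5
mark [[ 0.5112 -0.2377]
 [ 0.3628 -0.2398]]
screws [[ 0.3475 -0.1404]
 [ 0.3493 -0.3063]]
L [ 0.0147 -0.1353] y at .4 -0.1294 [-0.127 -0.127 -0.127 -0.127 -0.127 -0.13  -0.13  -0.13  -0.13  -0.13
 -0.13  -0.13  -0.13  -0.13  -0.129 -0.129 -0.129 -0.129 -0.129 -0.129]
R [ 0.0134 -0.3207] y at .4 -0.3153 [-0.315 -0.315 -0.314 -0.314 -0.314 -0.314 -0.314 -0.313 -0.316 -0.316
 -0.315 -0.315 -0.315 -0.315 -0.315 -0.315 -0.314 -0.317 -0.317 -0.316]
front [-0.0051  0.3378] 0.3389
roof [ 0.536 -0.162  0.058]
handle [ 0.56  -0.202  0.105]
apron [ 0.443 -0.188  0.006]
coup [0.449 0.123 0.004]
tbl [ 0.429 -0.056 -0.   ]
eyeL [0.589 0.206 0.499]
eyeR [0.599 0.108 0.495]
cab [0.564 0.276 0.207]
stage [0.531 0.127 0.025]
disp [ 0.622 -0.215  0.105]
tab [ 0.585 -0.264  0.106]
```

Measured in world coordinates:

| Item | Position (m) | Yaw |
|---|---|---|
| Tunnel mouth | (0.518, −0.2215) | +0.7° |
| Handle | (0.557, −0.2015) | – |
| Coupon A | (0.430, 0.124) | +6° |
| Coupon B | (0.428, 0.044) | −6° |
| Mat centre | (0.419, 0.2276) | −7.7° |

These agree with the given sizes. Next I work out the first move.

```bash
cat >> h.py <<'E'
from scipy.spatial.transform import Rotation as Ro
def go(x,y,z,yaw,tilt=0):
    "shift (mm, tool axes) and turn from measured pose to a tool-down pose"
    s=r.get_state();A=Ro.from_euler('xyz',s['eef_rot'],degrees=True);B=Ro.from_euler('xyz',[180,tilt,yaw],degrees=True)
    print('shift',(A.inv().apply(np.array([x,y,z])-s['tcp_pos'])*1000).round(1),'turn',(A.inv()*B).as_rotvec().round(4),'n rows~',int(np.linalg.norm(np.array([x,y,z])-s['tcp_pos'])/.05)+2)
E
python3 -c "
from h import *
go(.557,-.2015,.2,-179.4)"
```

```text
shift [-493.5  347.    26.2] turn [ 0.0015 -0.0003  0.2282] n rows~ 14
```

{"api": "carry_out", "payload": {"deltas": [[0.5,[-100,70,5],[0,0,0.1]],[0.5,[-493,347,26],[0,0,0.228]],[0.5,[-493,347,26],[0,0,0.228]],[0.5,[-493,347,26],[0,0,0.228]],[0.5,[-493,347,26],[0,0,0.228]],[0.5,[-493,347,26],[0,0,0.228]],[0.5,[-493,347,26],[0,0,0.228]],[0.5,[-493,347,26],[0,0,0.228]],[0.5,[-493,347,26],[0,0,0.228]],[0.5,[-493,347,26],[0,0,0.228]],[0.5,[-493,347,26],[0,0,0.228]],[0.5,[-493,347,26],[0,0,0.228]]]}}

```text
time_s: 1.3
tcp_pos: [0.5552, -0.2027, 0.2006]
eef_rot: [180.0, -0.0, -179.4]
contact_force: [0.7, -0.5, 0.7]
gripper_width: 0.0437
gripper_force: 0.0
```

{"api": "carry_out", "payload": {"deltas": [[0.5,[0,0,0],[0,0,0]],[0.5,[0,0,0],[0,0,0]],[0.5,[0,0,0],[0,0,0]]]}}

```text
time_s: 1.6
tcp_pos: [0.5537, -0.2049, 0.2004]
eef_rot: [180.0, -0.0, -179.4]
contact_force: [-0.8, -0.6, -0.8]
gripper_width: 0.044
gripper_force: 0.0
```

```bash
python3 -c "
from h import *
s=r.get_state();print(s['joints'].round(1),s['tcp_pos'],s['eef_rot'],s['time_s'])
go(.557,-.2015,.08,-179.4)"
```

```text
[ -1.4  13.7 -12.5  -0.  -63.8 -88. ] [ 0.55371911 -0.20491815  0.20040443] [ 1.79996418e+02 -4.95377885e-02 -1.79390305e+02] 1.6
shift [ -3.4   3.4 120.4] turn [ 0.0001 -0.0009  0.0002] n rows~ 4
```

{"api": "carry_out", "payload": {"deltas": [[0.5,[-3,3,40],[0,0,0]],[0.5,[-3,3,80],[0,0,0]],[0.5,[-3,3,100],[0,0,0]],[0.5,[-3,3,112],[0,0,0]],[0.5,[-3,3,120],[0,0,0]],[0.5,[-3,3,120],[0,0,0]]]}}

```text
time_s: 2.2
tcp_pos: [0.5569, -0.2022, 0.0805]
eef_rot: [180.0, -0.0, -179.4]
contact_force: [-0.3, 0.6, 0.8]
gripper_width: 0.0437
gripper_force: 0.0
```

{"api": "carry_out", "payload": {"deltas": [[0,[0,0,0],[0,0,0]],[0,[0,0,0],[0,0,0]],[0,[0,0,0],[0,0,0]],[0,[0,0,0],[0,0,0]],[0,[0,0,0],[0,0,0]],[0,[0,0,0],[0,0,0]]], "squeeze": 20}}

```text
time_s: 2.8
tcp_pos: [0.5576, -0.2018, 0.0815]
eef_rot: [-180.0, 0.1, -179.4]
contact_force: [-2.5, -0.2, 7.0]
gripper_width: 0.0179
gripper_force: 20.0
```

{"api": "carry_out", "payload": {"deltas": [[0,[0,-4,0],[0,0,0]],[0,[0,-9,0],[0,0,0]],[0,[0,-14,0],[0,0,0]],[0,[0,-19,0],[0,0,0]],[0,[0,-24,0],[0,0,0]],[0,[0,-29,0],[0,0,0]],[0,[0,-33,0],[0,0,0]],[0,[0,-35,0],[0,0,0]],[0,[0,-35,0],[0,0,0]],[0,[0,-35,0],[0,0,0]]]}}

```text
time_s: 3.8
tcp_pos: [0.5585, -0.2358, 0.0815]
eef_rot: [180.0, 0.1, -179.3]
contact_force: [-1.0, 6.0, 6.0]
gripper_width: 0.0181
gripper_force: 20.0
```

{"api": "carry_out", "payload": {"deltas": [[0,[4,0,0],[0,0,0]],[0,[9,0,0],[0,0,0]],[0,[15,0,0],[0,0,0]],[0,[21,0,0],[0,0,0]],[0,[27,0,0],[0,0,0]],[0,[30,0,0],[0,0,0]],[0,[30,0,0],[0,0,0]]]}}

```text
time_s: 4.5
tcp_pos: [0.5281, -0.2372, 0.0815]
eef_rot: [-180.0, 0.1, -179.4]
contact_force: [3.7, 2.2, 7.1]
gripper_width: 0.0179
gripper_force: 20.0
```

{"api": "carry_out", "payload": {"deltas": [[0,[6,0,0],[0,0,0]],[0,[14,0,0],[0,0,0]],[0,[24,0,0],[0,0,0]],[0,[36,0,0],[0,0,0]],[0,[48,0,0],[0,0,0]],[0,[60,0,0],[0,0,0]],[0,[72,0,0],[0,0,0]],[0,[84,0,0],[0,0,0]],[0,[96,0,0],[0,0,0]],[0,[108,0,0],[0,0,0]],[0,[118,0,0],[0,0,0]],[0,[124,0,0],[0,0,0]]]}}

```text
time_s: 5.7
tcp_pos: [0.4026, -0.2383, 0.0808]
eef_rot: [180.0, -0.0, -179.4]
contact_force: [-0.3, 0.3, 0.1]
gripper_width: 0.001
gripper_force: 0.0
```

{"api": "carry_out", "payload": {"deltas": [[0,[3,0,0],[0,0,0]],[0,[4,0,0],[0,0,0]],[0,[4,0,0],[0,0,0]],[0.45,[4,0,0],[0,0,0]],[0.45,[4,0,0],[0,0,0]],[0.45,[4,0,0],[0,0,0]],[0.45,[4,0,-30],[0,0,0]],[0.45,[4,0,-75],[0,0,0]],[0.45,[4,0,-120],[0,0,0]],[0.45,[4,0,-120],[0,0,0]]]}}

```text
time_s: 6.7
tcp_pos: [0.4031, -0.2394, 0.2068]
eef_rot: [-179.8, 0.6, -179.3]
contact_force: [0.4, -0.2, -1.1]
gripper_width: 0.039
gripper_force: 0.0
```

```bash
python3 -c "
from h import *
a,d=cap('side','side1.png');a,d=cap('top')
c=cv2.resize(a[140:290,190:460],None,fx=2.96,fy=2.96,interpolation=cv2.INTER_CUBIC);cv2.imwrite('pics/topc1.png',c[:,:,::-1]);np.savez('top1.npz',a=a,d=d)"
```

```text
(no output)
```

View pics/topc1.png

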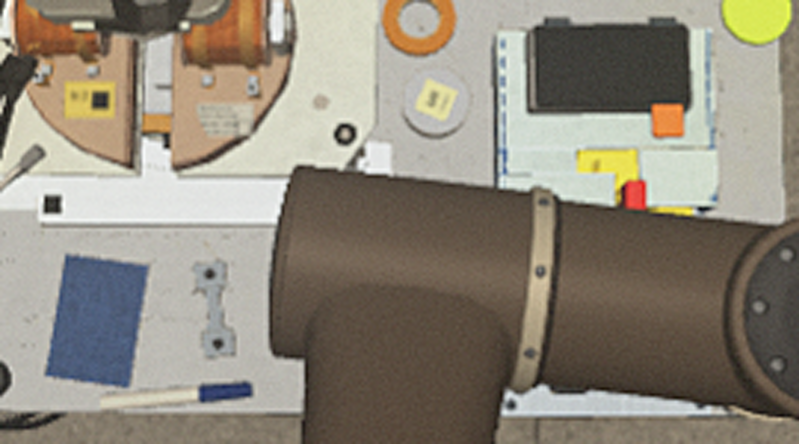

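The grip slackened on the way, and the handle was left near crop (635,195). I'll locate it and grip it again.

```bash
cat >> h.py <<'E'
def red(n='top',z=.108):
    a,d=cap(n);hsv=cv2.cvtColor(a,cv2.COLOR_RGB2HSV);m=cv2.inRange(hsv,(0,150,120),(6,255,255))
    m[:, :340]=0;m[:145]=0;m[290:]=0;m[:,440:]=0
    q=max(cv2.findContours(m,0,cv2.CHAIN_APPROX_NONE)[0],key=cv2.contourArea);M=cv2.moments(q)
    print('red',ray(n,[[M['m10']/M['m00'],M['m01']/M['m00']]],z).round(4),cv2.boundingRect(q),cv2.contourArea(q))
E
python3 -c "
from h import *
red();go(.52,-.238,.2,-179.4)"
```

```text
red [[ 0.52   -0.2357  0.108 ]] (401, 201, 7, 10) 48.0
shift [-120.5   -1.1    0.6] turn [0.0003 0.0003 0.0001] n rows~ 4
```

{"api": "carry_out", "payload": {"deltas": [[0.5,[-40,1,0],[0,0,0]],[0.5,[-80,1,0],[0,0,0]],[0.5,[-117,1,0],[0,0,0]],[0.5,[-117,1,0],[0,0,0]],[0.5,[-117,1,40],[0,0,0]],[0.5,[-117,1,80],[0,0,0]],[0.5,[-117,1,105],[0,0,0]],[0.5,[-117,1,120],[0,0,0]],[0.5,[-117,1,126],[0,0,0]],[0.5,[-117,1,126],[0,0,0]]]}}

```text
time_s: 7.85
tcp_pos: [0.5154, -0.2359, 0.0732]
eef_rot: [180.0, -0.2, -179.4]
contact_force: [0.3, 0.4, -0.2]
gripper_width: 0.0436
gripper_force: 0.0
```

{"api": "carry_out", "payload": {"deltas": [[0,[0,0,0],[0,0,0]],[0,[0,0,0],[0,0,0]],[0,[0,0,0],[0,0,0]],[0,[0,0,0],[0,0,0]],[0,[0,0,0],[0,0,0]],[0,[0,0,0],[0,0,0]]], "squeeze": 25}}

```text
time_s: 8.45
tcp_pos: [0.5169, -0.2363, 0.0755]
eef_rot: [-180.0, 0.1, -179.4]
contact_force: [-1.7, 0.3, 6.1]
gripper_width: 0.0179
gripper_force: 25.0
```

{"api": "carry_out", "payload": {"deltas": [[0,[6,0,0],[0,0,0]],[0,[14,0,0],[0,0,0]],[0,[24,0,0],[0,0,0]],[0,[36,0,0],[0,0,0]],[0,[48,0,0],[0,0,0]],[0,[60,-1,0],[0,0,0]],[0,[72,-1,0],[0,0,0]],[0,[84,-1,0],[0,0,0]],[0,[96,-1,0],[0,0,0]],[0,[108,-1,0],[0,0,0]],[0,[115,-1,0],[0,0,0]],[0,[119,-1,0],[0,0,0]]]}}

```text
time_s: 9.65
tcp_pos: [0.3989, -0.2385, 0.0756]
eef_rot: [-180.0, 0.2, -179.4]
contact_force: [7.8, 0.7, 4.5]
gripper_width: 0.0177
gripper_force: 25.0
```

{"api": "carry_out", "payload": {"deltas": [[0,[0,0,0],[0,0,0]],[0,[0,0,0],[0,0,0]]]}}

```text
time_s: 9.85
tcp_pos: [0.3984, -0.2385, 0.0755]
eef_rot: [-180.0, 0.1, -179.3]
contact_force: [2.6, 0.9, 10.0]
gripper_width: 0.0179
gripper_force: 25.0
```

{"api": "carry_out", "payload": {"deltas": [[0.4,[0,0,0],[0,0,0]],[0.4,[0,0,0],[0,0,0]],[0.4,[0,0,0],[0,0,0]],[0.4,[0,0,-40],[0,0,0]],[0.4,[0,0,-85],[0,0,0]],[0.4,[0,0,-130],[0,0,0]],[0.4,[0,40,-130],[0,0,0]],[0.4,[0,90,-130],[0,0,0]],[0.4,[0,140,-130],[0,0,0]],[0.4,[0,190,-130],[0,0,0]],[0.4,[0,240,-130],[0,0,0]],[0.4,[0,290,-130],[0,0,0]]]}}

```text
time_s: 11.05
tcp_pos: [0.3934, 0.0532, 0.2046]
eef_rot: [-180.0, -0.0, -179.4]
contact_force: [1.1, 0.3, 0.5]
gripper_width: 0.0347
gripper_force: 0.0
```

{"api": "carry_out", "payload": {"deltas": [[0.4,[0,50,0],[0,0,0]],[0.4,[0,100,0],[0,0,0]],[0.4,[0,100,0],[0,0,0]],[0.4,[0,100,0],[0,0,0]]]}}

```text
time_s: 11.45
tcp_pos: [0.3926, 0.1523, 0.204]
eef_rot: [-179.9, -0.1, -179.2]
contact_force: [-0.2, -0.3, -0.1]
gripper_width: 0.0352
gripper_force: 0.0
```

```bash
python3 -c "
from h import *
a,d=cap('top')
c=cv2.resize(a[140:290,190:460],None,fx=2.96,fy=2.96,interpolation=cv2.INTER_CUBIC);cv2.imwrite('pics/topc2.png',c[:,:,::-1]);np.savez('top2.npz',a=a,d=d);red()
b,d=cap('side')
c=cv2.resize(b[110:260,290:430],None,fx=4,fy=4,interpolation=cv2.INTER_CUBIC);cv2.imwrite('pics/sidec2.png',c[:,:,::-1])
"
```

```text
red [[ 0.4094 -0.2358  0.108 ]] (402, 246, 7, 11) 53.5
```

View pics/topc2.png

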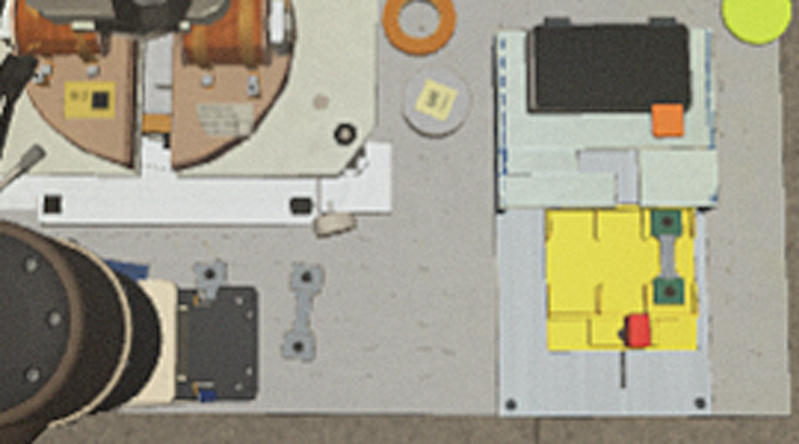

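The sled is nearly out (yellow, crop 547–697 × 208–351), with the handle at (636,330) and the finished coupon at (668,257). The handle is about 6 mm short of fully out, so I'll measure it more precisely.

Run:
```python
from h import *
D=np.load('top2.npz');a=D['a'];hsv=cv2.cvtColor(a,cv2.COLOR_RGB2HSV)
m=cv2.inRange(hsv,(22,120,120),(34,255,255));m[:,:340]=0;m[:,440:]=0;m[:205]=0
q=max(cv2.findContours(m,0,2)[0],key=cv2.contourArea);x,y,w,h=cv2.boundingRect(q);print(x,y,w,h)
for z in(.012,.024):print(z,ray('top',[[x,y+h-.5],[x+w-.5,y+h-.5],[x,y],[x+w-.5,y]],z)[:,:2].round(4).tolist())
g=cv2.inRange(hsv,(70,80,30),(95,255,160));g[:,:340]=0;g[:,440:]=0;g[:205]=0
for q in cv2.findContours(g,0,2)[0]:
    if cv2.contourArea(q)>20:
        (u,v),s,an=cv2.minAreaRect(q);print('green',ray('top',[[u,v]],.02)[0].round(4),s)
print('mouth roof',ray('top',[[394,211],[365,210.5]],.062).round(4))
go(.402,-.238,.204,-179.4)
```

```text
374 209 52 50
0.012 [[0.394, -0.1708], [0.3947, -0.3047], [0.5237, -0.1719], [0.5244, -0.3077]]
0.024 [[0.3938, -0.1695], [0.3945, -0.3023], [0.5222, -0.1707], [0.5229, -0.3052]]
green [ 0.4474 -0.2783  0.02  ] (6.0, 9.0)
mouth roof [[ 0.5128 -0.2173  0.062 ]
 [ 0.5136 -0.1439  0.062 ]]
shift [  -5.1 -388.6    0.6] turn [-0.0007 -0.0008 -0.0007] n rows~ 9
```

{"api": "carry_out", "payload": {"deltas": [[0.5,[-4,-50,0],[0,0,0]],[0.5,[-8,-100,0],[0,0,0]],[0.5,[-10,-150,0],[0,0,0]],[0.5,[-10,-200,0],[0,0,0]],[0.5,[-10,-250,0],[0,0,0]],[0.5,[-10,-300,0],[0,0,0]],[0.5,[-10,-350,0],[0,0,0]],[0.5,[-10,-388,0],[0,0,0]],[0.5,[-10,-388,0],[0,0,0]],[0.5,[-10,-388,45],[0,0,0]],[0.5,[-10,-388,90],[0,0,0]],[0.5,[-10,-388,110],[0,0,0]]]}}

```text
time_s: 12.8
tcp_pos: [0.4043, -0.2365, 0.0915]
eef_rot: [179.9, -0.2, -179.6]
contact_force: [-0.4, -0.0, -0.0]
gripper_width: 0.0434
gripper_force: 0.0
```

{"api": "carry_out", "payload": {"deltas": [[0.5,[0,0,10],[0,0,0]],[0.5,[0,0,16],[0,0,0]],[0.5,[0,0,16],[0,0,0]],[0,[0,0,16],[0,0,0]],[0,[0,0,16],[0,0,0]],[0,[0,0,16],[0,0,0]],[0,[0,0,16],[0,0,0]],[0,[0,0,16],[0,0,0]],[0,[0,0,16],[0,0,0]]], "squeeze": 30}}

```text
time_s: 13.7
tcp_pos: [0.408, -0.2365, 0.0794]
eef_rot: [-180.0, 0.0, -179.4]
contact_force: [-2.1, -1.1, 6.3]
gripper_width: 0.0182
gripper_force: 30.0
```

{"api": "carry_out", "payload": {"deltas": [[0,[2,0,0],[0,0,0]],[0,[5,0,0],[0,0,0]],[0,[8,0,0],[0,0,0]],[0,[10,0,0],[0,0,0]],[0,[11,0,0],[0,0,0]],[0,[11,0,0],[0,0,0]],[0,[11,0,0],[0,0,0]]]}}

```text
time_s: 14.4
tcp_pos: [0.3978, -0.2364, 0.0794]
eef_rot: [-180.0, 0.1, -179.3]
contact_force: [4.2, 0.2, 5.7]
gripper_width: 0.0175
gripper_force: 29.9
```

{"api": "carry_out", "payload": {"deltas": [[0.4,[0,0,0],[0,0,0]],[0.4,[0,0,0],[0,0,0]],[0.4,[0,0,0],[0,0,0]],[0.4,[0,0,-40],[0,0,0]],[0.4,[0,0,-85],[0,0,0]],[0.4,[0,0,-130],[0,0,0]],[0.4,[0,40,-130],[0,0,0]],[0.4,[0,90,-130],[0,0,0]],[0.4,[0,140,-130],[0,0,0]],[0.4,[0,190,-130],[0,0,0]],[0.4,[0,240,-130],[0,0,0]],[0.4,[0,290,-130],[0,0,0]]]}}

```text
time_s: 15.6
tcp_pos: [0.3923, 0.0551, 0.2086]
eef_rot: [-180.0, -0.0, -179.4]
contact_force: [1.7, -0.2, 0.5]
gripper_width: 0.0352
gripper_force: 0.0
```

{"api": "carry_out", "payload": {"deltas": [[0.4,[0,50,0],[0,0,0]],[0.4,[0,100,0],[0,0,0]],[0.4,[0,100,0],[0,0,0]],[0.4,[0,100,0],[0,0,0]]]}}

```text
time_s: 16.0
tcp_pos: [0.3915, 0.1542, 0.208]
eef_rot: [-179.9, -0.1, -179.2]
contact_force: [-0.3, -0.9, -0.9]
gripper_width: 0.0353
gripper_force: 0.0
```

```bash
cat >> h.py <<'E'
def sled():
    a,_=cap('top');hsv=cv2.cvtColor(a,cv2.COLOR_RGB2HSV)
    def big(lo,hi):
        m=cv2.inRange(hsv,lo,hi);m[:,:340]=0;m[:,440:]=0;m[:205]=0;return m
    m=big((22,120,120),(34,255,255));q=np.vstack([c for c in cv2.findContours(m,0,1)[0] if cv2.contourArea(c)>30])
    x,y,w,h=cv2.boundingRect(q);print(x,y,w,h)
    B=ray('top',[[x-.5,y+h-.5],[x+w-.5,y+h-.5],[x-.5,y-.5],[x+w-.5,y-.5]],.022)[:,:2];print('sled box',B.round(4).tolist(),'centre y',B[:,1].mean().round(4))
    for c in cv2.findContours(big((70,80,30),(95,255,160)),0,1)[0]:
        if cv2.contourArea(c)>8:
            M=cv2.moments(c);print('green',ray('top',[[M['m10']/M['m00'],M['m01']/M['m00']]],.02)[0].round(4),cv2.contourArea(c))
    return a
E
python3 -c "
from h import *
sled();red();print(r.get_state()['tcp_pos'])"
```

```text
374 213 51 50
sled box [[0.3836, -0.1684], [0.3842, -0.2999], [0.5132, -0.1695], [0.514, -0.3028]] centre y -0.2351
green [ 0.4372 -0.2768  0.02  ] 49.0
green [ 0.4986 -0.275   0.02  ] 25.0
red [[ 0.3991 -0.2351  0.108 ]] (402, 251, 7, 10) 49.0
[0.39188167 0.15276803 0.20820295]
```

```bash
python3 -c "
from h import *
go(.465,-.277,.208,-179.4)"
```

```text
shift [ -68.5 -430.5    0.6] turn [-0.0011 -0.0012  0.0002] n rows~ 10
```

{"api": "carry_out", "payload": {"deltas": [[0.4,[-8,-50,0],[0,0,0]],[0.4,[-16,-100,0],[0,0,0]],[0.4,[-24,-150,0],[0,0,0]],[0.4,[-32,-200,0],[0,0,0]],[0.4,[-40,-250,0],[0,0,0]],[0.4,[-48,-300,0],[0,0,0]],[0.4,[-56,-350,0],[0,0,0]],[0.4,[-64,-390,0],[0,0,0]],[0.4,[-68,-430,0],[0,0,0]],[0.4,[-68,-430,0],[0,0,0]],[0.4,[-68,-430,40],[0,0,0]],[0.4,[-68,-430,60],[0,0,0]]]}}

```text
time_s: 17.3
tcp_pos: [0.4625, -0.2765, 0.1465]
eef_rot: [179.9, -0.1, -179.6]
contact_force: [0.0, 0.4, 0.6]
gripper_width: 0.0351
gripper_force: 0.0
```

```bash
python3 -c "
from h import *
go(.465,-.277,.015,-179.4)"
```

```text
shift [ -2.8  -0.7 131.5] turn [ 0.0014 -0.002  -0.0038] n rows~ 4
```

{"api": "carry_out", "payload": {"deltas": [[0.4,[-2,-1,40],[0,0,0]],[0.4,[-2,-1,75],[0,0,0]],[0.4,[-2,-1,95],[0,0,0]],[0.4,[-2,-1,110],[0,0,0]],[0.4,[-2,-1,120],[0,0,0]],[0.4,[-2,-1,127],[0,0,0]],[0.4,[-2,-1,131],[0,0,0]],[0.4,[-2,-1,131],[0,0,0]]]}}

```text
time_s: 18.1
tcp_pos: [0.467, -0.2767, 0.0178]
eef_rot: [-180.0, 0.0, -179.4]
contact_force: [0.3, 0.1, -0.3]
gripper_width: 0.0352
gripper_force: 0.0
```

{"api": "carry_out", "payload": {"deltas": [[0,[0,0,0],[0,0,0]],[0,[0,0,0],[0,0,0]],[0,[0,0,0],[0,0,0]],[0,[0,0,0],[0,0,0]],[0,[0,0,0],[0,0,0]],[0,[0,0,0],[0,0,0]]], "squeeze": 25}}

```text
time_s: 18.7
tcp_pos: [0.4674, -0.2766, 0.0181]
eef_rot: [-180.0, 0.0, -179.4]
contact_force: [-0.9, 0.2, 4.5]
gripper_width: 0.0108
gripper_force: 25.0
```

{"api": "carry_out", "payload": {"deltas": [[0.3,[0,0,0],[0,0,0]],[0.3,[0,0,0],[0,0,0]],[0.3,[0,0,3],[0,0,0]],[0.3,[0,0,3],[0,0,0]],[0,[0,0,3],[0,0,0]],[0,[0,0,3],[0,0,0]],[0,[0,0,3],[0,0,0]],[0,[0,0,3],[0,0,0]],[0,[0,0,3],[0,0,0]],[0,[0,0,3],[0,0,0]]], "squeeze": 30}}

```text
time_s: 19.7
tcp_pos: [0.467, -0.2766, 0.0147]
eef_rot: [180.0, -0.0, -179.4]
contact_force: [0.5, 0.2, -2.0]
gripper_width: 0.0113
gripper_force: 30.0
```

{"api": "carry_out", "payload": {"deltas": [[0,[0,0,-5],[0,0,0]],[0,[0,0,-15],[0,0,0]],[0,[0,0,-35],[0,0,0]],[0,[0,0,-70],[0,0,0]],[0,[0,0,-110],[0,0,0]],[0,[0,0,-150],[0,0,0]],[0,[0,0,-150],[0,0,0]]]}}

```text
time_s: 20.4
tcp_pos: [0.4703, -0.2778, 0.1717]
eef_rot: [-179.8, 0.6, -179.3]
contact_force: [-0.4, 0.2, -1.6]
gripper_width: 0.0113
gripper_force: 30.0
```

```bash
python3 -c "
from h import *
go(.419,.2276,.164,172.6)
s=r.get_state();print(s['gripper_width'],s['tcp_pos'],s['joints'])"
```

```text
shift [ 45.4 506.    5.4] turn [-0.003   0.0105  0.1411] n rows~ 12
0.01134112271502501 [ 0.47030943 -0.27784131  0.17169884] [ -9.9420736   10.60847897 -20.67602624   0.11947766 -58.09958075
 -79.43878164]
```

Run:
```python
from h import *
D=np.load('top0.npz');d=D['d'];k,dd,V=K('top')
v,u=np.mgrid[100:290,100:320];z=d[v,u].ravel();uv=np.c_[u.ravel(),v.ravel()].astype(float)
p=cv2.undistortPoints(uv.reshape(-1,1,2),k,dd).reshape(-1,2);P=(np.c_[p*z[:,None],z]-V[:3,3])@V[:3,:3];P=P[z>0]
for x0 in np.arange(.34,.58,.03):
    s=P[(P[:,0]>x0)&(P[:,0]<x0+.03)]
    print(x0.round(2),[(yy.round(2),s[(s[:,1]>yy)&(s[:,1]<yy+.03)][:,2].max().round(3)) for yy in np.arange(-.02,.4,.03) if ((s[:,1]>yy)&(s[:,1]<yy+.03)).any()])
```

```text
0.34 [(np.float64(-0.02), np.float64(0.007)), (np.float64(0.01), np.float64(0.005)), (np.float64(0.04), np.float64(0.007)), (np.float64(0.07), np.float64(0.018)), (np.float64(0.1), np.float64(0.02)), (np.float64(0.13), np.float64(0.021)), (np.float64(0.16), np.float64(0.019)), (np.float64(0.19), np.float64(0.019)), (np.float64(0.22), np.float64(0.007)), (np.float64(0.25), np.float64(0.009)), (np.float64(0.28), np.float64(0.054)), (np.float64(0.31), np.float64(0.055)), (np.float64(0.34), np.float64(0.014)), (np.float64(0.37), np.float64(0.018)), (np.float64(0.4), np.float64(0.011))]
0.37 [(np.float64(-0.02), np.float64(0.006)), (np.float64(0.01), np.float64(0.01)), (np.float64(0.04), np.float64(0.012)), (np.float64(0.07), np.float64(0.006)), (np.float64(0.1), np.float64(0.015)), (np.float64(0.13), np.float64(0.009)), (np.float64(0.16), np.float64(0.005)), (np.float64(0.19), np.float64(0.007)), (np.float64(0.22), np.float64(0.008)), (np.float64(0.25), np.float64(0.006)), (np.float64(0.28), np.float64(0.054)), (np.float64(0.31), np.float64(0.056)), (np.float64(0.34), np.float64(0.039)),
[... 2905 characters left out ...]
.float64(0.34), np.float64(0.007)), (np.float64(0.37), np.float64(0.008)), (np.float64(0.4), np.float64(0.014))]
0.55 [(np.float64(-0.02), np.float64(0.15)), (np.float64(0.01), np.float64(0.148)), (np.float64(0.04), np.float64(0.176)), (np.float64(0.07), np.float64(0.465)), (np.float64(0.1), np.float64(0.482)), (np.float64(0.13), np.float64(0.18)), (np.float64(0.16), np.float64(0.195)), (np.float64(0.19), np.float64(0.486)), (np.float64(0.22), np.float64(0.466)), (np.float64(0.25), np.float64(0.225)), (np.float64(0.28), np.float64(0.201)), (np.float64(0.31), np.float64(0.148)), (np.float64(0.34), np.float64(0.008)), (np.float64(0.37), np.float64(0.014)), (np.float64(0.4), np.float64(0.035))]
```

{"api": "carry_out", "payload": {"deltas": [[0,[4,48,0],[0,0.005,0]],[0,[8,96,0],[0,0.01,0.02]],[0,[12,144,0],[0,0.01,0.04]],[0,[16,192,0],[0,0.01,0.06]],[0,[20,240,0],[0,0.01,0.08]],[0,[24,288,0],[0,0.01,0.1]],[0,[28,336,0],[0,0.01,0.12]],[0,[34,384,0],[0,0.01,0.14]],[0,[40,432,0],[0,0.01,0.14]],[0,[45,480,0],[0,0.01,0.14]],[0,[45,500,0],[0,0.01,0.14]],[0,[45,500,0],[0,0.01,0.14]]]}}

```text
time_s: 21.6
tcp_pos: [0.4166, 0.2255, 0.1651]
eef_rot: [180.0, -0.5, 172.8]
contact_force: [1.3, -0.2, -1.3]
gripper_width: 0.0112
gripper_force: 30.0
```

```bash
python3 -c "
from h import *
go(.419,.2236,.007,172.6)
s=r.get_state();print(s['gripper_width'],s['tcp_pos'],s['joints'])"
```

```text
shift [ -4.1  -1.6 158.1] turn [ 0.     -0.0094  0.0032] n rows~ 5
0.011183026692101807 [0.41663744 0.22546808 0.16509644] [  51.89885318    4.70277731  -28.47632095   -0.55150201  -57.09746288
 -148.81203913]
```

Run:
```python
from h import *
D=np.load('top0.npz');d=D['d'];k,dd,V=K('top')
v,u=np.mgrid[100:290,100:320];z=d[v,u].ravel();uv=np.c_[u.ravel(),v.ravel()].astype(float)
p=cv2.undistortPoints(uv.reshape(-1,1,2),k,dd).reshape(-1,2);P=(np.c_[p*z[:,None],z]-V[:3,3])@V[:3,:3];P=P[z>0]
for x0 in np.arange(.37,.50,.01):
    s=P[(P[:,0]>x0)&(P[:,0]<x0+.01)&(P[:,2]>.06)&(P[:,1]>.15)]
    i=np.argsort(s[:,1])[:3];print(x0.round(2),s[i,1:].round(3).tolist())
```

```text
0.37 []
0.38 []
0.39 []
0.4 []
0.41 []
0.42 [[0.331, 0.067], [0.332, 0.065], [0.335, 0.061]]
0.43 [[0.326, 0.069], [0.327, 0.064], [0.328, 0.07]]
0.44 [[0.319, 0.085], [0.32, 0.083], [0.321, 0.087]]
0.45 [[0.315, 0.094], [0.315, 0.092], [0.317, 0.096]]
0.46 [[0.31, 0.103], [0.311, 0.1], [0.312, 0.095]]
0.47 [[0.305, 0.115], [0.305, 0.115], [0.306, 0.112]]
0.48 [[0.297, 0.129], [0.3, 0.125], [0.3, 0.123]]
0.49 [[0.293, 0.134], [0.293, 0.141], [0.294, 0.14]]
```

```bash
python3 -c "
from h import *
go(.410,.213,.007,177)"
```

```text
shift [  3.5 -13.2 158.1] turn [ 0.0004 -0.0094 -0.0735] n rows~ 5
```

{"api": "carry_out", "payload": {"deltas": [[0,[3,-13,0],[0,-0.005,-0.073]],[0,[3,-13,10],[0,-0.009,-0.073]],[0,[3,-13,50],[0,-0.009,-0.073]],[0,[3,-13,90],[0,-0.009,-0.073]],[0,[3,-13,120],[0,-0.009,-0.073]],[0,[3,-13,140],[0,-0.009,-0.073]],[0,[3,-13,150],[0,-0.009,-0.073]],[0,[3,-13,155],[0,-0.009,-0.073]],[0,[3,-13,158],[0,-0.009,-0.073]],[0,[3,-13,158],[0,-0.009,-0.073]],[0,[3,-13,158],[0,-0.009,-0.073]]]}}

```text
time_s: 22.7
tcp_pos: [0.4109, 0.2109, 0.0076]
eef_rot: [179.9, -0.0, 176.8]
contact_force: [-0.4, -0.5, -1.1]
gripper_width: 0.0115
gripper_force: 30.0
```

Lower 2 mm, release, then lift and move towards the base so the mat can be seen.

{"api": "carry_out", "payload": {"deltas": [[0,[0,1,1.5],[0,0,0]],[0,[0,1,2],[0,0,0]],[0,[0,1,2],[0,0,0]],[0.3,[0,1,2],[0,0,0]],[0.3,[0,1,2],[0,0,0]],[0.3,[0,1,2],[0,0,0]],[0.3,[0,1,-10],[0,0,0]],[0.3,[0,1,-50],[0,0,0]],[0.3,[0,1,-100],[0,0,0]],[0.3,[0,1,-150],[0,0,0]],[0.3,[0,1,-150],[0,0,0]]]}}

```text
time_s: 23.8
tcp_pos: [0.4137, 0.2142, 0.1636]
eef_rot: [179.5, 0.4, 176.9]
contact_force: [1.1, 0.5, -0.7]
gripper_width: 0.0266
gripper_force: 0.0
```

{"api": "carry_out", "payload": {"deltas": [[0.3,[0,-50,0],[0,0,0]],[0.3,[0,-100,0],[0,0,0]],[0.3,[0,-150,0],[0,0,0]],[0.3,[0,-200,0],[0,0,0]],[0.3,[0,-250,0],[0,0,0]],[0.3,[0,-300,0],[0,0,0]],[0.3,[0,-350,0],[0,0,0]],[0.3,[0,-400,0],[0,0,0]],[0.3,[0,-430,0],[0,0,0]],[0.3,[0,-430,0],[0,0,0]]]}}

```text
time_s: 24.8
tcp_pos: [0.3858, -0.2207, 0.1566]
eef_rot: [-180.0, -0.1, 176.5]
contact_force: [0.2, -0.2, -0.5]
gripper_width: 0.0262
gripper_force: 0.0
```

```bash
python3 -c "
from h import *
a,d=cap('top');coupons(a)
c=cv2.resize(a[205:290,190:390],None,fx=4,fy=4,interpolation=cv2.INTER_CUBIC);cv2.imwrite('pics/topc3.png',c[:,:,::-1])
hsv=cv2.cvtColor(a,cv2.COLOR_RGB2HSV);m=cv2.inRange(hsv,(70,80,30),(95,255,160));m[:,250:]=0;m[:210]=0;m[290:]=0
for q in cv2.findContours(m,0,1)[0]:
  if cv2.contourArea(q)>8:
    M=cv2.moments(q);print('green',ray('top',[[M['m10']/M['m00'],M['m01']/M['m00']]],.01)[0].round(4))
"
```

```text
coupon [0.4296 0.0697] yaw -89.7 size [0.1956 0.1177] px [282.  244.5] 2897.5
green [0.3809 0.2132 0.01  ]
green [0.442  0.2087 0.01  ]
```

View pics/topc3.png

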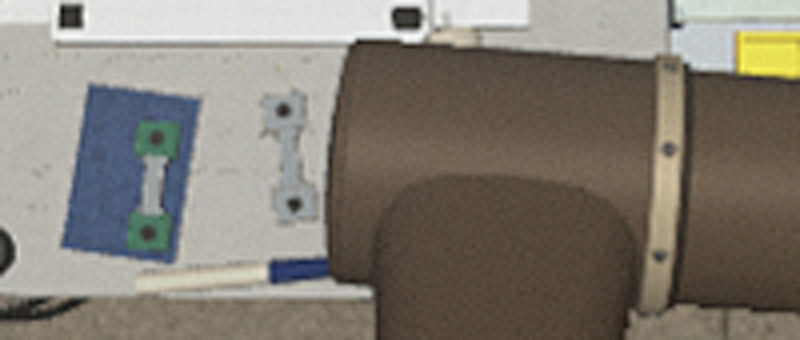

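The finished coupon lies fully on the mat: green ends at crop (157,138) and (148,232). Coupon A has not moved. Next I pick up coupon A.

```bash
python3 -c "
from h import *
go(.430,.1235,.156,-173.6)"
```

```text
shift [-23.4 344.9   0.4] turn [-1.00e-04 -1.80e-03 -1.72e-01] n rows~ 8
```

{"api": "carry_out", "payload": {"deltas": [[0.4,[-4,48,0],[0,0,-0.03]],[0.4,[-8,96,0],[0,0,-0.06]],[0.4,[-12,144,0],[0,0,-0.09]],[0.4,[-15,192,0],[0,0,-0.12]],[0.4,[-18,240,0],[0,0,-0.15]],[0.4,[-21,288,0],[0,0,-0.172]],[0.4,[-23,330,0],[0,0,-0.172]],[0.4,[-23,345,0],[0,0,-0.172]],[0.4,[-23,345,0],[0,0,-0.172]],[0.4,[-23,345,0],[0,0,-0.172]]]}}

```text
time_s: 25.85
tcp_pos: [0.4281, 0.1255, 0.1566]
eef_rot: [-180.0, -0.1, -173.3]
contact_force: [0.9, -0.8, -0.5]
gripper_width: 0.0352
gripper_force: 0.0
```

```bash
python3 -c "
from h import *
go(.430,.1235,.003,-173.6)"
```

```text
shift [ -1.9  -2.2 153.5] turn [-0.0004 -0.0017  0.0057] n rows~ 5
```

{"api": "carry_out", "payload": {"deltas": [[0.4,[-2,-2,40],[0,0,0]],[0.4,[-2,-2,80],[0,0,0]],[0.4,[-2,-2,110],[0,0,0]],[0.4,[-2,-2,130],[0,0,0]],[0.4,[-2,-2,142],[0,0,0]],[0.4,[-2,-2,150],[0,0,0]],[0.4,[-2,-2,153],[0,0,0]],[0.4,[-2,-2,153],[0,0,0]],[0.4,[-2,-2,153],[0,0,0]]]}}

```text
time_s: 26.75
tcp_pos: [0.4313, 0.1236, 0.0044]
eef_rot: [180.0, -0.0, -173.4]
contact_force: [0.1, 0.5, 1.1]
gripper_width: 0.0351
gripper_force: 0.0
```

{"api": "carry_out", "payload": {"deltas": [[0,[0,0,0],[0,0,0]],[0,[0,0,0],[0,0,0]],[0,[0,0,0],[0,0,0]],[0,[0,0,0],[0,0,0]],[0,[0,0,0],[0,0,0]],[0,[0,0,0],[0,0,0]]], "squeeze": 30}}

```text
time_s: 27.35
tcp_pos: [0.431, 0.1237, 0.004]
eef_rot: [-180.0, -0.0, -173.4]
contact_force: [-1.7, -0.6, 4.8]
gripper_width: 0.0112
gripper_force: 30.0
```

{"api": "carry_out", "payload": {"deltas": [[0,[0,0,-5],[0,0,0]],[0,[0,0,-15],[0,0,0]],[0,[0,0,-35],[0,0,0]],[0,[0,0,-70],[0,0,0]],[0,[0,0,-110],[0,0,0]],[0,[0,0,-150],[0,0,0]],[0,[0,0,-170],[0,0,0]],[0,[0,0,-170],[0,0,0]]]}}

```text
time_s: 28.15
tcp_pos: [0.4326, 0.1246, 0.1777]
eef_rot: [179.8, 0.3, -173.3]
contact_force: [0.1, -0.2, -1.2]
gripper_width: 0.0112
gripper_force: 30.0
```

```bash
python3 -c "
from h import *
go(.461,-.277,.172,-179.4)
a,d=cap('top');coupons(a)"
```

```text
shift [  18.4 -402.2    4.3] turn [0.0036 0.0048 0.1057] n rows~ 10
coupon [0.4359 0.0934] yaw -89.7 size [0.1481 0.1048] px [273. 242.] 1736.5
```

{"api": "carry_out", "payload": {"deltas": [[0,[2,-48,0],[0,0.004,0.03]],[0,[4,-96,0],[0,0.004,0.06]],[0,[7,-144,0],[0,0.004,0.09]],[0,[10,-192,0],[0,0.004,0.105]],[0,[13,-240,0],[0,0.004,0.105]],[0,[15,-288,0],[0,0.004,0.105]],[0,[16,-336,0],[0,0.004,0.105]],[0,[16,-380,0],[0,0.004,0.105]],[0,[16,-402,0],[0,0.004,0.105]],[0,[16,-402,0],[0,0.004,0.105]],[0,[16,-402,0],[0,0.004,0.105]]]}}

```text
time_s: 29.3
tcp_pos: [0.4605, -0.2777, 0.1724]
eef_rot: [180.0, -0.4, -179.5]
contact_force: [0.6, -0.1, -0.9]
gripper_width: 0.0112
gripper_force: 30.0
```

```bash
python3 -c "
from h import *
go(.463,-.2775,.016,-179.4)
print(r.get_state()['gripper_width'])"
```

```text
shift [-3.700e+00  1.000e-01  1.564e+02] turn [ 0.0006 -0.0077 -0.0016] n rows~ 5
0.0112322238994364
```

{"api": "carry_out", "payload": {"deltas": [[0,[-3,0,40],[0,-0.006,0]],[0,[-3,0,80],[0,-0.006,0]],[0,[-3,0,105],[0,-0.006,0]],[0,[-3,0,120],[0,-0.006,0]],[0,[-3,0,132],[0,-0.006,0]],[0,[-3,0,140],[0,-0.006,0]],[0,[-3,0,147],[0,-0.006,0]],[0,[-3,0,152],[0,-0.006,0]],[0,[-3,0,154],[0,-0.006,0]],[0,[-3,0,155],[0,-0.006,0]],[0,[-3,0,155],[0,-0.006,0]]]}}

```text
time_s: 30.4
tcp_pos: [0.4641, -0.2777, 0.0191]
eef_rot: [-180.0, 0.1, -179.4]
contact_force: [0.2, -0.1, -0.6]
gripper_width: 0.0112
gripper_force: 30.0
```

{"api": "carry_out", "payload": {"deltas": [[0,[0,0,1.5],[0,0,0]],[0,[0,0,2.5],[0,0,0]],[0,[0,0,2.5],[0,0,0]],[0.28,[0,0,2.5],[0,0,0]],[0.28,[0,0,2.5],[0,0,0]],[0.28,[0,0,2.5],[0,0,0]],[0.28,[0,0,-8],[0,0,0]],[0.28,[0,0,-40],[0,0,0]],[0.28,[0,0,-85],[0,0,0]],[0.28,[0,0,-130],[0,0,0]],[0.28,[0,0,-140],[0,0,0]],[0.28,[0,0,-140],[0,0,0]]]}}

```text
time_s: 31.6
tcp_pos: [0.4651, -0.2779, 0.1621]
eef_rot: [-179.9, 0.4, -179.4]
contact_force: [0.3, 0.1, 0.2]
gripper_width: 0.0243
gripper_force: 0.0
```

```bash
python3 -c "
from h import *
go(.428,.24,.16,-179.4)"
```

```text
shift [ 31.4 518.3   0.9] turn [-0.0018  0.0066  0.0005] n rows~ 12
```

{"api": "carry_out", "payload": {"deltas": [[0.4,[5,48,0],[0,0,0]],[0.4,[10,96,0],[0,0,0]],[0.4,[20,144,0],[0,0,0]],[0.4,[30,192,0],[0,0,0]],[0.4,[40,240,0],[0,0,0]],[0.4,[50,288,0],[0,0,0]],[0.4,[60,336,0],[0,0,0]],[0.4,[65,384,0],[0,0,0]],[0.4,[65,430,0],[0,0,0]],[0.4,[65,440,0],[0,0,0]],[0.4,[65,440,0],[0,0,0]]]}}

```text
time_s: 32.7
tcp_pos: [0.3933, 0.1628, 0.1577]
eef_rot: [-179.9, -0.0, -179.2]
contact_force: [0.2, -1.5, 0.2]
gripper_width: 0.0353
gripper_force: 0.0
```

```bash
python3 -c "
from h import *
a=sled();red();coupons(a,(277,222,352,268))
c=cv2.resize(a[190:290,240:440],None,fx=4,fy=4,interpolation=cv2.INTER_CUBIC);cv2.imwrite('pics/topc4.png',c[:,:,::-1])
go(.428,.0443,.16,174)"
```

```text
374 213 51 50
sled box [[0.3836, -0.1684], [0.3842, -0.2999], [0.5132, -0.1695], [0.514, -0.3028]] centre y -0.2351
red [[ 0.3988 -0.2352  0.108 ]] (402, 251, 7, 10) 49.5
coupon [0.4282 0.0443] yaw -6.0 size [0.0886 0.033 ] px [291.6 245. ] 309.5
shift [ -33.4 -117.    -2.1] turn [-0.0019 -0.0005  0.1159] n rows~ 4
```

View pics/topc4.png

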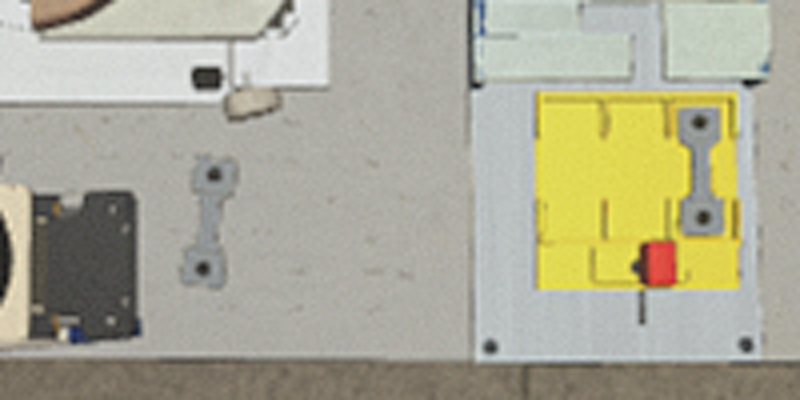

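Coupon A sits flat in the right-hand compartment, at crop (701,170). Coupon B is where it was, at (209,221).

{"api": "carry_out", "payload": {"deltas": [[0.4,[-12,-40,0],[0,0,0.04]],[0.4,[-24,-80,0],[0,0,0.08]],[0.4,[-33,-117,0],[0,0,0.116]],[0.4,[-33,-117,0],[0,0,0.116]],[0.4,[-33,-117,0],[0,0,0.116]],[0.4,[-33,-117,0],[0,0,0.116]]]}}

```text
time_s: 33.4
tcp_pos: [0.428, 0.0445, 0.1585]
eef_rot: [-180.0, 0.0, 173.9]
contact_force: [-0.1, -0.2, 0.8]
gripper_width: 0.0354
gripper_force: 0.0
```

```bash
python3 -c "
from h import *
go(.428,.0443,.003,174)"
```

```text
shift [ 1.000e-01 -2.000e-01  1.555e+02] turn [-0.0004  0.0008 -0.0017] n rows~ 5
```

{"api": "carry_out", "payload": {"deltas": [[0.4,[0,0,40],[0,0,0]],[0.4,[0,0,80],[0,0,0]],[0.4,[0,0,110],[0,0,0]],[0.4,[0,0,130],[0,0,0]],[0.4,[0,0,142],[0,0,0]],[0.4,[0,0,150],[0,0,0]],[0.4,[0,0,154],[0,0,0]],[0.4,[0,0,155],[0,0,0]],[0.4,[0,0,155],[0,0,0]]]}}

```text
time_s: 34.3
tcp_pos: [0.4287, 0.0454, 0.004]
eef_rot: [180.0, 0.1, 174.0]
contact_force: [0.9, 0.4, -0.7]
gripper_width: 0.035
gripper_force: 0.0
```

{"api": "carry_out", "payload": {"deltas": [[0,[0,0,0],[0,0,0]],[0,[0,0,0],[0,0,0]],[0,[0,0,0],[0,0,0]],[0,[0,0,0],[0,0,0]],[0,[0,0,0],[0,0,0]],[0,[0,0,0],[0,0,0]]], "squeeze": 30}}

```text
time_s: 34.9
tcp_pos: [0.4285, 0.0451, 0.0039]
eef_rot: [-180.0, 0.1, 174.0]
contact_force: [-1.9, -0.0, 5.7]
gripper_width: 0.0114
gripper_force: 30.0
```

{"api": "carry_out", "payload": {"deltas": [[0,[0,0,-5],[0,0,0]],[0,[0,0,-15],[0,0,0]],[0,[0,0,-35],[0,0,0]],[0,[0,0,-70],[0,0,0]],[0,[0,0,-110],[0,0,0]],[0,[0,0,-150],[0,0,0]],[0,[0,0,-170],[0,0,0]],[0,[0,0,-170],[0,0,0]]]}}

```text
time_s: 35.7
tcp_pos: [0.4298, 0.0459, 0.1775]
eef_rot: [179.8, 0.4, 174.0]
contact_force: [-0.1, -0.3, -1.0]
gripper_width: 0.0109
gripper_force: 30.0
```

```bash
python3 -c "
from h import *
go(.462,-.193,.172,-179.4)
print(r.get_state()['gripper_width'])"
```

```text
shift [ -56.9 -234.2    5.1] turn [ 0.0031  0.007  -0.1152] n rows~ 6
0.010888985684685978
```

{"api": "carry_out", "payload": {"deltas": [[0,[-12,-48,0],[0,0.005,-0.03]],[0,[-24,-96,0],[0,0.005,-0.06]],[0,[-36,-144,0],[0,0.005,-0.09]],[0,[-47,-190,0],[0,0.005,-0.115]],[0,[-57,-234,0],[0,0.005,-0.115]],[0,[-57,-234,0],[0,0.005,-0.115]],[0,[-57,-234,0],[0,0.005,-0.115]]]}}

```text
time_s: 36.4
tcp_pos: [0.4593, -0.1946, 0.1728]
eef_rot: [180.0, -0.3, -179.6]
contact_force: [0.0, 1.0, -1.9]
gripper_width: 0.0114
gripper_force: 30.0
```

```bash
python3 -c "
from h import *
go(.463,-.193,.017,-179.4)
print(r.get_state()['gripper_width'])"
```

```text
shift [ -4.7   1.5 155.8] turn [ 0.0003 -0.0061 -0.0041] n rows~ 5
0.011449202059497598
```

{"api": "carry_out", "payload": {"deltas": [[0,[-3.5,1.5,40],[0,-0.005,-0.003]],[0,[-3.5,1.5,80],[0,-0.005,-0.003]],[0,[-3.5,1.5,105],[0,-0.005,-0.003]],[0,[-3.5,1.5,120],[0,-0.005,-0.003]],[0,[-3.5,1.5,132],[0,-0.005,-0.003]],[0,[-3.5,1.5,140],[0,-0.005,-0.003]],[0,[-3.5,1.5,147],[0,-0.005,-0.003]],[0,[-3.5,1.5,152],[0,-0.005,-0.003]],[0,[-3.5,1.5,155],[0,-0.005,-0.003]],[0,[-3.5,1.5,155],[0,-0.005,-0.003]]]}}

```text
time_s: 37.4
tcp_pos: [0.4632, -0.192, 0.0187]
eef_rot: [-180.0, 0.0, -179.3]
contact_force: [0.4, 0.0, -1.3]
gripper_width: 0.0111
gripper_force: 30.0
```

{"api": "carry_out", "payload": {"deltas": [[0,[0,0,1.5],[0,0,0]],[0,[0,0,2.5],[0,0,0]],[0,[0,0,2.5],[0,0,0]],[0.28,[0,0,2.5],[0,0,0]],[0.28,[0,0,2.5],[0,0,0]],[0.28,[0,0,2.5],[0,0,0]],[0.28,[0,0,-8],[0,0,0]],[0.28,[0,0,-40],[0,0,0]],[0.28,[0,0,-85],[0,0,0]],[0.28,[0,0,-130],[0,0,0]],[0.28,[0,0,-140],[0,0,0]],[0.28,[0,0,-140],[0,0,0]]]}}

```text
time_s: 38.6
tcp_pos: [0.4645, -0.1922, 0.1618]
eef_rot: [-180.0, 0.4, -179.3]
contact_force: [-0.1, -0.2, -1.4]
gripper_width: 0.0244
gripper_force: 0.0
```

{"api": "carry_out", "payload": {"deltas": [[0.4,[20,48,-20],[0,0,0]],[0.4,[30,96,-40],[0,0,0]],[0.4,[40,144,-40],[0,0,0]],[0.4,[50,192,-40],[0,0,0]],[0.4,[60,240,-40],[0,0,0]],[0.4,[65,288,-40],[0,0,0]],[0.4,[65,336,-40],[0,0,0]],[0.4,[65,350,-40],[0,0,0]],[0.4,[65,350,-40],[0,0,0]]]}}

```text
time_s: 39.5
tcp_pos: [0.3929, 0.1588, 0.1977]
eef_rot: [-179.9, -0.0, -179.1]
contact_force: [-0.4, -0.5, 0.2]
gripper_width: 0.0349
gripper_force: 0.0
```

```bash
python3 -c "
from h import *
a=sled();red()
c=cv2.resize(a[140:290,190:460],None,fx=2.96,fy=2.96,interpolation=cv2.INTER_CUBIC);cv2.imwrite('pics/topc5.png',c[:,:,::-1])
go(.3985,-.236,.198,-179.4)"
```

```text
374 213 51 50
sled box [[0.3836, -0.1684], [0.3842, -0.2999], [0.5132, -0.1695], [0.514, -0.3028]] centre y -0.2351
red [[ 0.3989 -0.2352  0.108 ]] (402, 251, 7, 10) 50.0
shift [-2.000e-01 -3.926e+02  4.000e-01] turn [-0.0016 -0.0007  0.0032] n rows~ 9
```

View pics/topc5.png

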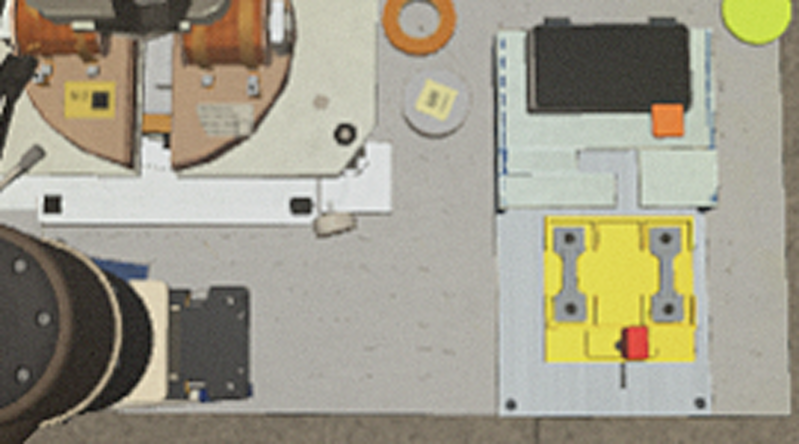

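Both coupons are flat in the right and left compartments, at crop (667,273) and (569,273). The handle is at (636,343). I grip it and push the sled back in.

{"api": "carry_out", "payload": {"deltas": [[0.5,[0,-48,0],[0,0,0]],[0.5,[0,-96,0],[0,0,0]],[0.5,[0,-144,0],[0,0,0]],[0.5,[0,-192,0],[0,0,0]],[0.5,[0,-240,0],[0,0,0]],[0.5,[0,-288,0],[0,0,0]],[0.5,[0,-336,0],[0,0,0]],[0.5,[0,-380,0],[0,0,0]],[0.5,[0,-393,0],[0,0,0]],[0.5,[0,-393,0],[0,0,0]],[0.5,[0,-393,40],[0,0,0]],[0.5,[0,-393,60],[0,0,0]]]}}

```text
time_s: 40.8
tcp_pos: [0.3965, -0.2358, 0.1366]
eef_rot: [179.9, -0.0, -179.4]
contact_force: [-1.1, 0.6, 0.0]
gripper_width: 0.0439
gripper_force: 0.0
```

```bash
python3 -c "
from h import *
go(.399,-.236,.078,-179.4)"
```

```text
shift [-2.5 -0.3 58.6] turn [ 0.001  -0.0006 -0.0001] n rows~ 3
```

{"api": "carry_out", "payload": {"deltas": [[0.5,[-2,0,25],[0,0,0]],[0.5,[-2,0,45],[0,0,0]],[0.5,[-2,0,55],[0,0,0]],[0.5,[-2,0,58],[0,0,0]],[0.5,[-2,0,58],[0,0,0]],[0,[-2,0,58],[0,0,0]],[0,[-2,0,58],[0,0,0]],[0,[-2,0,58],[0,0,0]],[0,[-2,0,58],[0,0,0]],[0,[-2,0,58],[0,0,0]],[0,[-2,0,58],[0,0,0]]], "squeeze": 30}}

```text
time_s: 41.9
tcp_pos: [0.4009, -0.236, 0.0812]
eef_rot: [-180.0, 0.1, -179.3]
contact_force: [-1.8, -0.5, 5.9]
gripper_width: 0.0177
gripper_force: 30.0
```

{"api": "carry_out", "payload": {"deltas": [[0,[-3,0,0],[0,0,0]],[0,[-8,0,0],[0,0,0]],[0,[-15,0,0],[0,0,0]],[0,[-22,0,0],[0,0,0]],[0,[-29,0,0],[0,0,0]],[0,[-36,0,0],[0,0,0]],[0,[-43,0,0],[0,0,0]],[0,[-50,0,0],[0,0,0]],[0,[-57,0,0],[0,0,0]],[0,[-64,0,0],[0,0,0]],[0,[-71,0,0],[0,0,0]],[0,[-78,0,0],[0,0,0]]]}}

```text
time_s: 43.1
tcp_pos: [0.4732, -0.2353, 0.0808]
eef_rot: [180.0, -0.5, -179.3]
contact_force: [-18.5, 0.4, 19.6]
gripper_width: 0.0179
gripper_force: 30.0
```

{"api": "carry_out", "payload": {"deltas": [[0,[2,0,0],[0,0,0]],[0,[2,0,0],[0,0,0]]]}}

```text
time_s: 43.3
tcp_pos: [0.4747, -0.2353, 0.0809]
eef_rot: [-180.0, -0.1, -179.3]
contact_force: [-5.5, -2.1, 8.5]
gripper_width: 0.0179
gripper_force: 30.0
```

```bash
python3 -c "
from h import *
b,d=cap('side')
c=cv2.resize(b[110:230,290:430],None,fx=5,fy=5,interpolation=cv2.INTER_CUBIC);cv2.imwrite('pics/sidec6.png',c[:,:,::-1])
s=r.get_state();print(s['tcp_pos'],s['contact_force'],s['moment'])
"
```

```text
[ 0.47473434 -0.23529923  0.08089222] [-6.21060234 -1.27593048  8.11575894] [-0.63643271  2.53508293 -0.0829387 ]
```

View pics/sidec6.png

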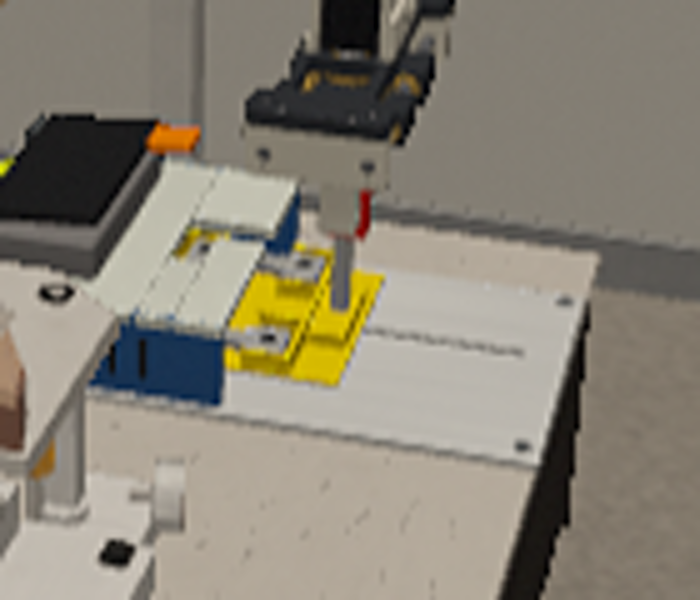

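The sled lies flat on the plate, partly in the tunnel with both coupons seated, and nothing is catching. I carry on a little slower.

{"api": "carry_out", "payload": {"deltas": [[0,[-4,0,-0.5],[0,0,0]],[0,[-9,0,-0.5],[0,0,0]],[0,[-14,0,-0.5],[0,0,0]],[0,[-19,0,-0.5],[0,0,0]],[0,[-24,0,-0.5],[0,0,0]],[0,[-29,0,-0.5],[0,0,0]],[0,[-34,0,-0.5],[0,0,0]],[0,[-39,0,-0.5],[0,0,0]],[0,[-44,0,-0.5],[0,0,0]],[0,[-49,0,-0.5],[0,0,0]],[0,[-54,0,-0.5],[0,0,0]],[0,[-54,0,-0.5],[0,0,0]]]}}

```text
time_s: 44.55
tcp_pos: [0.5282, -0.2344, 0.0809]
eef_rot: [180.0, -0.2, -179.3]
contact_force: [-6.8, -0.8, 5.7]
gripper_width: 0.0179
gripper_force: 30.0
```

{"api": "carry_out", "payload": {"deltas": [[0,[-4,-0.5,0],[0,0,0]],[0,[-9,-0.5,0],[0,0,0]],[0,[-14,-0.5,0],[0,0,0]],[0,[-19,-0.5,0],[0,0,0]],[0,[-24,-0.5,0],[0,0,0]],[0,[-28,-0.5,0],[0,0,0]],[0,[-31,-0.5,0],[0,0,0]],[0,[-31,-0.5,0],[0,0,0]],[0,[-31,-0.5,0],[0,0,0]]]}}

```text
time_s: 45.45
tcp_pos: [0.5589, -0.2345, 0.0809]
eef_rot: [180.0, -0.3, -179.3]
contact_force: [-7.4, -0.6, 5.9]
gripper_width: 0.0179
gripper_force: 30.0
```

{"api": "carry_out", "payload": {"deltas": [[0,[0,4,0],[0,0,0]],[0,[0,8,0],[0,0,0]],[0,[0,12,0],[0,0,0]],[0,[0,16,0],[0,0,0]],[0,[0,20,0],[0,0,0]],[0,[0,24,0],[0,0,0]],[0,[0,28,0],[0,0,0]],[0,[0,31,0],[0,0,0]],[0,[0,33,0],[0,0,0]],[0,[0,33,0],[0,0,0]],[0,[0,33,0],[0,0,0]]]}}

```text
time_s: 46.55
tcp_pos: [0.561, -0.201, 0.081]
eef_rot: [180.0, 0.0, -179.3]
contact_force: [0.1, -0.5, -6.1]
gripper_width: 0.0173
gripper_force: 30.0
```

{"api": "carry_out", "payload": {"deltas": [[0,[0,0,0],[0,0,0]],[0.5,[0,0,0],[0,0,0]],[0.5,[0,0,0],[0,0,0]],[0.5,[0,0,0],[0,0,0]],[0.5,[0,0,-40],[0,0,0]],[0.5,[0,0,-85],[0,0,0]],[0.5,[0,0,-130],[0,0,0]],[0.5,[50,20,-130],[0,0,0]],[0.5,[90,60,-130],[0,0,0]],[0.5,[130,105,-130],[0,0,0]],[0.5,[160,145,-130],[0,0,0]],[0.5,[160,190,-130],[0,0,0]]]}}

```text
time_s: 47.75
tcp_pos: [0.3989, -0.0252, 0.2118]
eef_rot: [179.9, 0.2, -179.4]
contact_force: [2.4, 0.7, 0.3]
gripper_width: 0.0442
gripper_force: 0.0
```

{"api": "carry_out", "payload": {"deltas": [[0.5,[0,50,0],[0,0,0]],[0.5,[0,100,0],[0,0,0]],[0.5,[0,150,0],[0,0,0]],[0.5,[0,150,0],[0,0,0]]]}}

```text
time_s: 48.15
tcp_pos: [0.4, 0.1299, 0.2122]
eef_rot: [179.9, 0.2, -178.9]
contact_force: [0.5, -0.4, -0.5]
gripper_width: 0.0441
gripper_force: 0.0
```

```bash
python3 -c "
from h import *
a,d=cap('top');red()
b,d=cap('side')
c=cv2.resize(a[140:230,340:450],None,fx=5,fy=5,interpolation=cv2.INTER_CUBIC);c2=cv2.resize(b[120:210,280:390],None,fx=3.6,fy=5,interpolation=cv2.INTER_CUBIC)
c=cv2.resize(c,(400,450));c2=cv2.resize(c2,(400,450));cv2.imwrite('pics/c7.png',np.hstack([c,c2])[:,:,::-1])
hsv=cv2.cvtColor(a,cv2.COLOR_RGB2HSV);m=cv2.inRange(hsv,(7,150,150),(18,255,255));m[:,:395]=0;m[:,440:]=0;m[:160]=0;m[210:]=0
M=cv2.moments(m);print('tab',ray('top',[[M['m10']/M['m00'],M['m01']/M['m00']]],.098).round(4))
print(r.get_state()['tcp_pos'])"
```

```text
red [[ 0.5584 -0.1989  0.108 ]] (386, 186, 7, 10) 50.0
tab [[ 0.5865 -0.2658  0.098 ]]
[0.3993285  0.1250966  0.21139191]
```

View pics/c7.png

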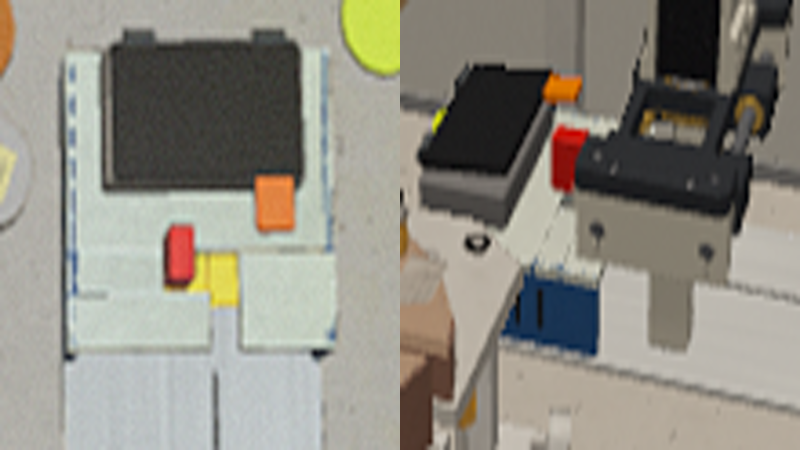

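The sled is home: handle at (0.558, −0.199), against (0.557, −0.201) at the start. Next is the display tab. Its grip point should be near (0.580, −0.264), z about 0.10.

```bash
python3 -c "
from h import *
go(.5804,-.264,.2,-179.4)"
```

```text
shift [-175.5 -391.6   11.6] turn [0.0002 0.0014 0.0038] n rows~ 10
```

{"api": "carry_out", "payload": {"deltas": [[0.5,[0,-48,0],[0,0,0]],[0.5,[0,-96,0],[0,0,0]],[0.5,[0,-144,0],[0,0,0]],[0.5,[0,-192,0],[0,0,0]],[0.5,[-10,-240,0],[0,0,0]],[0.5,[-40,-280,0],[0,0,0]],[0.5,[-70,-320,0],[0,0,0]],[0.5,[-105,-355,0],[0,0,0]],[0.5,[-140,-380,5],[0,0,0]],[0.5,[-175,-391,11],[0,0,0]],[0.5,[-175,-391,11],[0,0,0]],[0.5,[-175,-391,11],[0,0,0]]]}}

```text
time_s: 49.5
tcp_pos: [0.5784, -0.2658, 0.1991]
eef_rot: [180.0, -0.1, -179.4]
contact_force: [-0.1, 0.1, 0.1]
gripper_width: 0.0437
gripper_force: 0.0
```

```bash
python3 -c "
from h import *
go(.5804,-.264,.092,-179.4)"
```

```text
shift [ -2.1   1.8 107.1] turn [ 0.0003 -0.0012 -0.0007] n rows~ 4
```

{"api": "carry_out", "payload": {"deltas": [[0.5,[-2,1,40],[0,0,0]],[0.5,[-2,1,75],[0,0,0]],[0.5,[-2,1,92],[0,0,0]],[0.5,[-2,1,102],[0,0,0]],[0.5,[-2,1,107],[0,0,0]],[0.5,[-2,1,107],[0,0,0]]]}}

```text
time_s: 50.1
tcp_pos: [0.5814, -0.2632, 0.094]
eef_rot: [-180.0, 0.1, -179.3]
contact_force: [-0.4, 0.6, -0.1]
gripper_width: 0.0436
gripper_force: 0.0
```

{"api": "carry_out", "payload": {"deltas": [[0,[0,0,0],[0,0,0]],[0,[0,0,0],[0,0,0]],[0,[0,0,0],[0,0,0]],[0,[0,0,0],[0,0,0]],[0,[0,0,0],[0,0,0]],[0,[0,0,0],[0,0,0]]], "squeeze": 30}}

```text
time_s: 50.7
tcp_pos: [0.5821, -0.2652, 0.0947]
eef_rot: [-179.8, 0.1, -179.3]
contact_force: [-0.4, -10.7, 0.5]
gripper_width: 0.0251
gripper_force: 30.0
```

{"api": "carry_out", "payload": {"deltas": [[0,[0,-2,-4.5],[0,0,0]],[0,[-1.5,-2,-9.5],[0,0,0]],[0,[-2.5,-2,-14],[0,0,0]],[0,[-4,-2,-18.5],[0,0,0]],[0,[-5.5,-2,-23],[0,0,0]],[0,[-7.5,-2,-27],[0,0,0]],[0,[-9.5,-2,-31.5],[0,0,0]],[0,[-11.5,-2,-35.5],[0,0,0]],[0,[-14,-2,-39.5],[0,0,0]],[0,[-16.5,-2,-43.5],[0,0,0]],[0,[-19.5,-2,-47],[0,0,0]],[0,[-22.5,-2,-51],[0,0,0]]]}}

```text
time_s: 51.9
tcp_pos: [0.6017, -0.265, 0.1438]
eef_rot: [-180.0, -0.2, -179.3]
contact_force: [-2.5, -5.1, -5.0]
gripper_width: 0.0257
gripper_force: 30.0
```

{"api": "carry_out", "payload": {"deltas": [[0,[-3.5,0,-3.5],[0,0,0]],[0,[-7,0,-6.5],[0,0,0]],[0,[-10.5,0,-9.5],[0,0,0]],[0,[-14,0,-12.5],[0,0,0]],[0,[-18,0,-15],[0,0,0]],[0,[-22,0,-17.5],[0,0,0]],[0,[-24,0,-18.5],[0,0,0]],[0,[-24,0,-18.5],[0,0,0]],[0,[-24,0,-18.5],[0,0,0]]]}}

```text
time_s: 52.8
tcp_pos: [0.6253, -0.2648, 0.1636]
eef_rot: [-180.0, -0.2, -179.3]
contact_force: [-7.7, -2.8, 4.1]
gripper_width: 0.0257
gripper_force: 30.0
```

```bash
python3 -c "
from h import *
b,d=cap('side')
c=cv2.resize(b[90:210,280:400],None,fx=5,fy=5,interpolation=cv2.INTER_CUBIC);cv2.imwrite('pics/c8.png',c[:,:,::-1])"
```

```text
(no output)
```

View pics/c8.png

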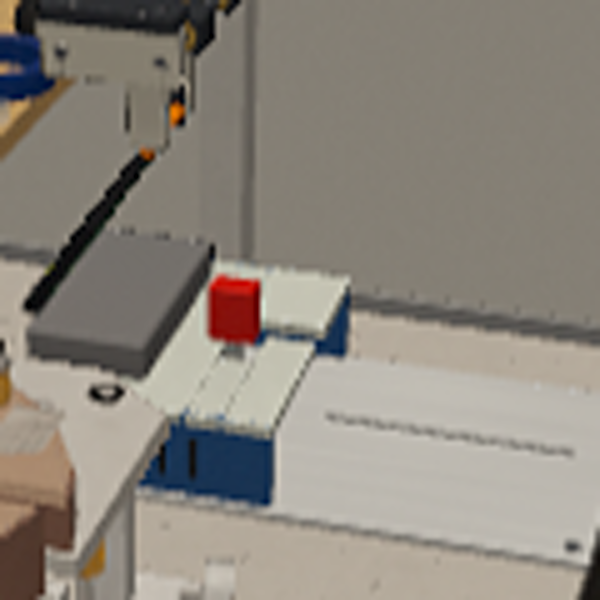

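The display is up with the tab held at crop (170,120). I release it, back off and measure the angle.

{"api": "carry_out", "payload": {"deltas": [[0,[0,0,0],[0,0,0]],[0.5,[0,0,0],[0,0,0]],[0.5,[0,0,0],[0,0,0]],[0.5,[0,0,0],[0,0,0]],[0.5,[0,0,-15],[0,0,0]],[0.5,[0,0,-40],[0,0,0]],[0.5,[0,0,-80],[0,0,0]],[0.5,[30,20,-80],[0,0,0]],[0.5,[75,40,-80],[0,0,0]],[0.5,[120,60,-80],[0,0,0]],[0.5,[165,80,-80],[0,0,0]],[0.5,[200,100,-80],[0,0,0]]]}}

```text
time_s: 54.05
tcp_pos: [0.4245, -0.1664, 0.2439]
eef_rot: [-180.0, 0.1, -179.3]
contact_force: [0.5, 0.6, 1.7]
gripper_width: 0.0438
gripper_force: 0.0
```

{"api": "carry_out", "payload": {"deltas": [[0.5,[20,48,0],[0,0,0]],[0.5,[20,96,0],[0,0,0]],[0.5,[20,144,0],[0,0,0]],[0.5,[20,192,0],[0,0,0]],[0.5,[20,240,0],[0,0,0]],[0.5,[20,270,0],[0,0,0]],[0.5,[20,270,0],[0,0,0]]]}}

```text
time_s: 54.75
tcp_pos: [0.4036, 0.1062, 0.2441]
eef_rot: [179.9, 0.2, -179.0]
contact_force: [-0.2, 0.4, -0.2]
gripper_width: 0.0436
gripper_force: 0.0
```

Run:
```python
from h import *
a,d=cap('top');b,e=cap('side');red();P=[];uv={}
for n,im,(x0,y0,x1,y1),zz in(('top',a,(395,140,440,210),d),('side',b,(300,95,345,160),e)):
    h=cv2.cvtColor(im,cv2.COLOR_RGB2HSV);m=cv2.inRange(h,(5,150,90),(18,255,255));M=np.zeros_like(m);M[y0:y1,x0:x1]=m[y0:y1,x0:x1]
    mm=cv2.moments(M);uv[n]=[mm['m10']/mm['m00'],mm['m01']/mm['m00']];print(n,uv[n],(M>0).sum())
    k,dd,V=K(n);q=np.argwhere(M>0)[:,::-1].astype(float);z=zz[M>0];p=cv2.undistortPoints(q.reshape(-1,1,2),k,dd).reshape(-1,2)
    W=(np.c_[p*z[:,None],z]-V[:3,3])@V[:3,:3];c=np.median(W[z>0],0);print(' depth centre',c.round(4),'angle',np.degrees(np.arctan2(c[2]-.094,.670-c[0])).round(1))
o=[];D=[]
for n in uv:
    A,B=ray(n,[uv[n]],.1)[0],ray(n,[uv[n]],.2)[0];v=(B-A)/np.linalg.norm(B-A);o.append(A);D.append(np.eye(3)-np.outer(v,v))
X=np.linalg.solve(sum(D),sum(Q@A for Q,A in zip(D,o)));print('tri',X.round(4),np.degrees(np.arctan2(X[2]-.094,.670-X[0])).round(1),np.hypot(X[2]-.094,.67-X[0]).round(4))
c=cv2.resize(b[90:210,280:400],None,fx=3.3,fy=4.5,interpolation=cv2.INTER_CUBIC);c=cv2.resize(c,(400,400));t=cv2.resize(a[140:290,190:460],(400,400));cv2.imwrite('pics/c9.png',np.hstack([c,t])[:,:,::-1])
```

```text
red [[ 0.5584 -0.1988  0.108 ]] (386, 186, 7, 10) 49.5
top [419.71830985915494, 159.6338028169014] 71
 depth centre [ 0.6222 -0.2648  0.1696] angle 57.7
side [311.7, 116.2] 30
 depth centre [ 0.6215 -0.2515  0.1663] angle 56.2
tri [ 0.6255 -0.2655  0.1606] 56.2 0.0802
```

View pics/c9.png

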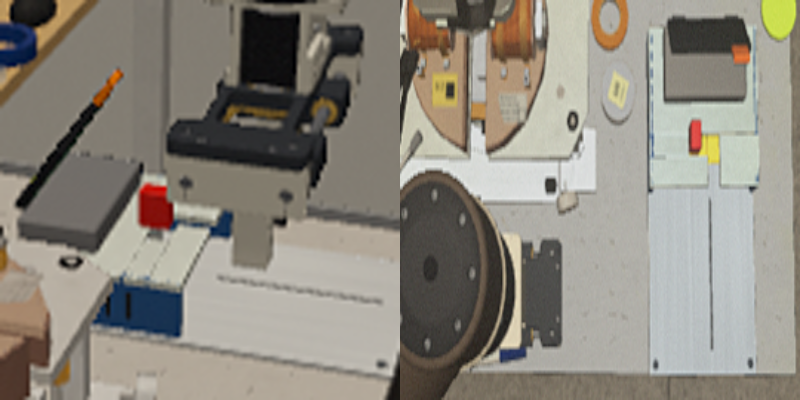

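The display stands at about 57–60°, the handle is home, and the arm is clear of everything. I hand the job in.

```bash
python3 -c "
from plant import r
print(r.close_job())"
```

```text
the job is handed in; nothing more can be done
None
```

I finished the job and handed it in at about 55 s; no verdict came back. The finished coupon is flat on the mat, both plain coupons (I saw only two) lie in separate compartments, the sled is home in its notch, and the display measured about 56–60°.

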